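# Stock the door rack of the locked supply cabinet

### The job

The small supply cabinet on the desk is locked by the ring on its roof: turn the ring back to the open dot, pull the door wide open (it has a bar handle), and lay every eraser, pencil sharpener and binder clip that is on the desk in the rack on the inside of the door, none of them on top of another or on the rack's rim. With all of them in the rack, shut the door fully and turn the ring clockwise until its pointer stands at the locked bar. Leave the small carton and the mouse where they are.

Things in the scene. Friction and masses are not known exactly. Their poses are not given: they have to be found in the camera images.
- cabinet: Grey sheet-metal supply cabinet with a white door, fixed to the desk: 100 mm deep (x) without the door, 260 mm wide (y), 210 mm high; the lowest 50 mm are a closed plinth, the roof is flat. Origin: centre of its underside (door not counted); -x is the front, where the door is; +y is the hinge side (left, seen from the robot). The desk monitor (not part of the job) stands right of the cabinet, behind the mouse, 440 mm high: go round or over it.
- cabinet_door (a joint): Angle of the door about its upright hinge at the front left edge: 0 shut (a stop), grows as the free right edge swings out towards the robot and to the left, up to 1.9; seen from above it opens clockwise. The door is 254 mm wide, 12 mm thick, and reaches from 52 to 204 mm above the desk. Light friction holds it wherever it is left (under 1 N at the handle). While the ring stands between about 0.7 and 1.6 the ring bars the door.
- door_hinge (a point): Point on the door's hinge axis (vertical), 180 mm above the desk. Axes turn with the door: -y runs along the door from the hinge to its free edge, -x points out of the outer face (in the middle of the 12 mm panel x = 0).
- door_handle (a point): Grip point of the handle: a vertical round steel bar 12 mm thick, 41 mm in front of the middle of the panel (35 mm off its face) and 228 mm from the hinge, near the free edge; its top is 200 mm above the desk, its lower end 122 mm, with a standoff to the door at each end. The point is on the bar's axis, 180 mm above the desk: reach down over the top of the bar and pinch it. Moves with the door; same axes as door_hinge.
- rack (a point): Centre of the rack's floor. The rack is an aluminium tray fixed to the inner face of the door, open at the top, its floor 150 mm above the desk, 194 mm long inside along the door (y) and 62 mm wide inside (x), with a 3 mm thick rim 20 mm high all round; the panel rises 54 mm above the floor, 43 mm from the rack's middle line. Moves with the door; same axes as door_hinge (x away from the panel, y along the door to the hinge, z up).
- lock_collar (a joint): Angle of the lock ring on the cabinet's roof, positive clockwise seen from above: 0 at the small round dot (open; a stop), 1.2 where the ring's pointer tooth stands at the straight bar (locked mark, no stop there), stop at 1.6. Stays where it is left; about 0.06 N m of friction. In the cabinet's frame the pointer points to the rear, 0.6 rad left of straight back when open and 0.6 rad right of it when locked.
- collar_grip (a point): Centre of the lock ring, on its vertical axis, half-way up its knurled black grip. The grip is round, 48 mm across and 24 mm high (from 11 to 35 mm above the roof); below it is a 60 mm wide flange, its top 11 mm above the roof. It can be gripped across at any angle from above. The axes turn with the ring.
- eraser_mid (a point): Two-part eraser, a flat bar 18 x 52 x 12 mm. Not on the desk in every run. Point: middle of its solid body, half-way up; x is the short horizontal axis (grip across it), y the long one, z up.
- sharpener_mid (a point): Oval pencil sharpener, 27 x 48 x 21 mm. Not on the desk in every run. Point: middle of its solid body, half-way up; x is the short horizontal axis (grip across it), y the long one, z up.
- large_clip_mid (a point): Large black binder clip; solid body 18 x 41 x 20 mm, lying with its two wire loops upward (40 mm with them; the loops do not hinder a gripper). Not on the desk in every run. Point: middle of its solid body, half-way up; x is the short horizontal axis (grip across it), y the long one, z up.
- small_clip_mid (a point): Small black binder clip; solid body 14 x 32 x 15 mm, lying with its two wire loops upward (31 mm with them; the loops do not hinder a gripper). Not on the desk in every run. Point: middle of its solid body, half-way up; x is the short horizontal axis (grip across it), y the long one, z up.
- carton: Small carton, 45 x 75 x 18 mm; to be left alone. Origin: centre of its underside, y along it.
- mouse: Black computer mouse, 110 x 54 x 40 mm; to be left alone. Origin: centre of its underside, x along it.
Mind the look-alikes: they are no part of the job. What is shaped like the part that bears eraser_mid but orange or red is not meant.

How it is judged:
By the outcome, as a careful person would: the job done as asked, in the order asked, and still so for the second after the job is handed in, with the robot touching nothing.
Of eraser, sharpener, large_clip, small_clip only 2 to 4 are there at a start; the rules pass over those that are not, and their reading is None.
At some moment in a run one of eraser, sharpener, large_clip, small_clip may be knocked a few centimetres aside while the robot is not near it.
Once in a run the grip may slacken for a moment while it holds something.
It also fails if it takes over 210 s, if anything falls off the work surface, if the arm or the gripper's body presses on something with over 40 N, if the wrist force passes 120 N, or if a joint passes its speed limit or range.

### The arm

A 7-joint arm with a two-finger parallel gripper is mounted at the origin on the work surface; the furniture and walls round the work are solid. World frame = base frame: x ahead of the robot, y to its left, z up, the work surface at z = 0. Lengths are in m, angles in rad, forces in N, time in s.
With the tool pointing down it reaches from about 0.4 to 0.85 m from the base axis. Payload 10.4 kg.
Tool frame: the origin (TCP) lies at the very end of the fingers, on their centre line; the grasp point (between the pads) lies 19 mm behind it; x points along the fingers, y is the direction in which the jaws open and shut, and the axes are right-handed (so a half turn about x gives the same grasp; the last joint's range is limited). The gripper opens to 87 mm and grips with 3 to 60 N. Pads are 19 mm wide; open, the fingers measure 117 mm over their backs; the gripper's body (75 mm by 190 mm) begins 51 mm behind the grasp point.
Start: joints at [1.102, 0.332, -0.065, 1.46, 0.022, 1.35, -0.088], TCP at [0.27, -0.564, 0.223] pointing down, gripper open.
Joint ranges: [-2.6, 2.6], [-0.5, 2.12], [-1.47, 1.34], [0.16, 2.42], [-1.27, 4.41], [0.06, 2.06], [-2.6, 2.6]. Speed limits (rad/s): [2.22, 2.22, 2.79, 2.79, 3.14, 3.14, 3.14].

### API

Orientations are given as a rotation vector (axis times angle).
In Python, from plant import read_state, eyes, job gives the robot as it stands.
- The arm moves only by the tool jog_arm, never from a script. Its argument "motion" is text: rows parted by semicolons, each of 6 numbers parted by spaces: the shift along the tool's x, y, z in mm, then the turn, a rotation vector about the tool's x, y, z in rad. A call has 1 to 12 rows; each row shifts and turns the commanded pose from where the row before left it, along the tool's axes as they then stand; what a row does not reach is not made up. A row lasts 1/8 s, in which the tool goes at most 62.5 mm and 10.7 degrees, less where a joint would pass 70% of its speed; a pose out of reach is approached as far as the arm can. A call with a gripper value outside its range is refused whole. "claw" is the finger opening in mm, from 0 to 87, set as the call begins (left out, the last holds). The fingers move at their own pace and stop on an object; "grip_force" is the grip in N (left out, the last holds). Time passes only in rows, so rows that do not move let the fingers close. It gives the time, the measured TCP pose, the force and the opening at its end, in the units of the state.
- read_state(): the state, without advancing time (a new reading comes with each control period).
- eyes.get_image(name): name is "scene" or "top" or "wrist"; returns (picture, depth): 480x640x3 uint8, blue, green, red; 480x640 float32, m along the optical axis (not along the pixel's ray), 0 where there is no reading.
- eyes.camera_params(name): a dict with "fx", "fy", "cx", "cy" (pixels), "R" (3x3) and "t" (3): a world point X has camera coordinates R X + t. Camera axes: x right, y down, z forward; pixel columns grow to the right and rows downward; lengths in m; the calibration is good to about 2 mm. A picture is of the moment at which its call begins: read the wrist's pose just before it. camera_params takes no time and is no camera call; for the wrist camera it gives the pose at the moment of the call.
- job.sign_off(): hands the job in, once; it reports no verdict.
The state is a dict: "time": time; "q": joint angles; "joint_vel": joint speeds; "joint_torque": joint torques, N m; "ee_pos": TCP position; "tcp_rot": TCP orientation; "contact_force": force on the tool from outside, world axes, zero at the start; "ft_torque": the same for the moment, N m; "grip_width": finger opening in m.
Only numpy, scipy, OpenCV 4.12 (cv2) and the standard library are available. Lean on these libraries where they do the work, as an engineer would, in place of code of your own. Each camera call takes 0.05 s, during which the arm holds its last target. There are 200 camera calls.

## Working session

There is one attempt and no reset: what is moved stays moved. The work goes in short steps, Python scripts to look and compute and a tool call to move; the robot and the scene stay as the last step left them, time stands still between calls to the robot, and variables do not carry over. Pictures are saved under pics/ and viewed, about 12 in all and at most 16, crops included, and the job is handed in when it is done.

Besides the shell and the picture viewer there is one more tool, called after "Call:" by a JSON object that holds its "method" and its "body". jog_arm: Moves the arm, as the interface text tells. Its arguments: {"type":"object","properties":{"motion":{"type":"string"},"claw":{"type":"number"},"grip_force":{"type":"number"}},"required":["motion"]}

```bash
ls; mkdir -p pics; cat > h.py <<'E'
import numpy as np, cv2
from scipy.spatial.transform import Rotation as Ro
from plant import read_state, eyes, job
def snap(n,f=None):
    p=eyes.camera_params(n); im,d=eyes.get_image(n)
    np.savez('last_%s.npz'%n,im=im,d=d,**p)
    if f: cv2.imwrite('pics/'+f,im)
    return im,d,p
def load(n): return np.load('last_%s.npz'%n)
def px(p,d,u,v,z=None):
    r=np.array([(u-p['cx'])/p['fx'],(v-p['cy'])/p['fy'],1])
    R=np.array(p['R']);t=np.array(p['t']);c=-R.T@t;w=R.T@r
    if z is not None: return c+w*(z-c[2])/w[2]
    return c+w*d[int(v),int(u)]
def proj(p,X):
    c=np.array(p['R'])@np.array(X)+np.array(p['t']); return p['fx']*c[0]/c[2]+p['cx'],p['fy']*c[1]/c[2]+p['cy']
def st():
    s=read_state(); R=Ro.from_rotvec(s['tcp_rot']).as_matrix()
    print('t',s['time'],'p',np.round(s['ee_pos'],4),'R',np.round(R,3).tolist(),'w',s['grip_width'],'q',np.round(s['q'],2)); return s,R
E
python3 - <<'E'
from h import *
st()
snap('scene','s1.png');snap('top','t1.png')
E
```

```text
pics
t 0.0 p [ 0.2693 -0.5636  0.2217] R [[-0.001, 0.431, -0.902], [0.001, -0.902, -0.431], [-1.0, -0.001, 0.0]] w 0.08670173146642655 q [ 1.1   0.33 -0.06  1.46  0.02  1.35 -0.09]
```

View pics/s1.png

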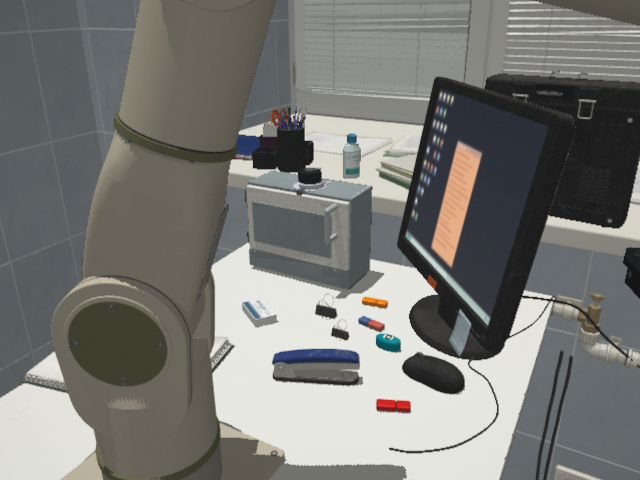

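View pics/t1.png

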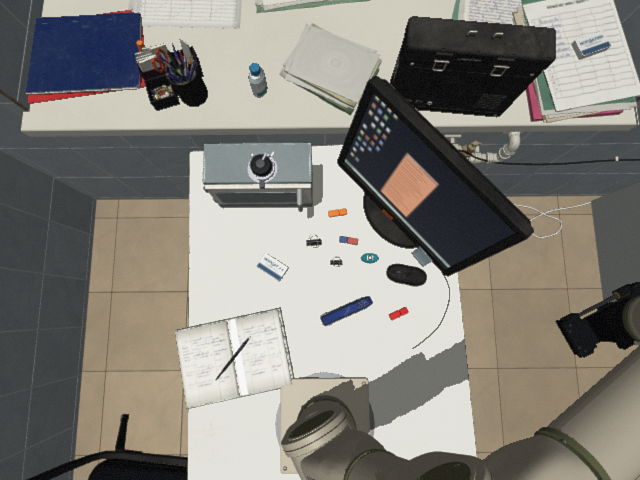

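Top picture: large clip (314,241), small clip (336,261), red/blue two-part eraser (349,240), teal sharpener (370,258). The all-orange (337,212) and all-red (399,313) bars are the look-alikes. I'll enlarge to confirm.

```bash
python3 - <<'E'
from h import *
z=load('top');im=z['im'];d=z['d']
c=im[140:280,196:436];cv2.imwrite('pics/t1c.png',cv2.resize(c,None,fx=3.3,fy=3.3,interpolation=cv2.INTER_CUBIC))
def blob(u0,v0,u1,v1,f,zz,name):
    hsv=cv2.cvtColor(im[v0:v1,u0:u1],cv2.COLOR_BGR2HSV); m=f(hsv).astype(np.uint8)
    v,u=np.nonzero(m); r=cv2.minAreaRect(np.c_[u+u0,v+v0].astype(np.float32))
    b=cv2.boxPoints(r); W=np.array([px(z,d,*q,z=zz) for q in b])
    print(name,np.round(px(z,d,u.mean()+u0,v.mean()+v0,z=zz),3),'rect c',np.round(W.mean(0),3),'edges',np.round(W[1]-W[0],3)[:2],np.round(W[2]-W[1],3)[:2])
dark=lambda h:h[...,2]<90
sat=lambda h:h[...,1]>90
blob(300,230,328,252,dark,.02,'large');blob(327,253,345,270,dark,.015,'small')
blob(335,232,362,248,sat,.012,'eraser');blob(358,250,383,267,sat,.021,'sharp')
blob(325,205,350,220,sat,.012,'orange')
for n,u,v in [('roofFL',204,182),('roofFR',312,182),('roofBL',206,145),('roofBR',312,145),('ring',261,163)]: print(n,np.round(px(z,d,u,v),3))
for n,u,v in [('monL',342,160),('monTop',375,85),('monBot',445,270),('base',372,230)]: print(n,np.round(px(z,d,u,v),3))
print('cartoncentre',px(z,d,272,266,z=.018),'handle',np.round(px(z,d,300,198),3))
h=[np.round(px(z,d,u,v),3) for u,v in((210,150),(215,172),(305,150),(305,172))];print(h)
E
```

```text
large [0.474 0.027 0.02 ] rect c [0.475 0.027 0.02 ] edges [-0.    -0.036] [-0.014  0.   ]
small [ 0.418 -0.035  0.015] rect c [ 0.419 -0.034  0.015] edges [-0.    -0.027] [-0.011  0.   ]
eraser [ 0.48  -0.07   0.012] rect c [ 0.48  -0.07   0.012] edges [ 0.015 -0.002] [-0.006 -0.048]
sharp [ 0.429 -0.125  0.021] rect c [ 0.429 -0.126  0.021] edges [-0.    -0.041] [-0.025  0.001]
orange [ 0.559 -0.04   0.012] rect c [ 0.559 -0.04   0.012] edges [ 0.008 -0.051] [-0.018 -0.002]
roofFL [0.59  0.284 0.211]
roofFR [ 0.652  0.03  -0.003]
roofBL [0.683 0.284 0.207]
roofBR [ 0.797  0.03  -0.086]
ring [0.622 0.145 0.249]
monL [ 0.672 -0.049  0.126]
monTop [ 0.709 -0.095  0.438]
monBot [ 0.385 -0.303  0.112]
base [ 0.509 -0.138  0.001]
cartoncentre [0.40863614 0.14061886 0.018     ] handle [0.553 0.057 0.196]
[array([0.669, 0.273, 0.211]), array([0.614, 0.259, 0.21 ]), array([0.668, 0.044, 0.208]), array([0.613, 0.045, 0.21 ])]
```

View pics/t1c.png

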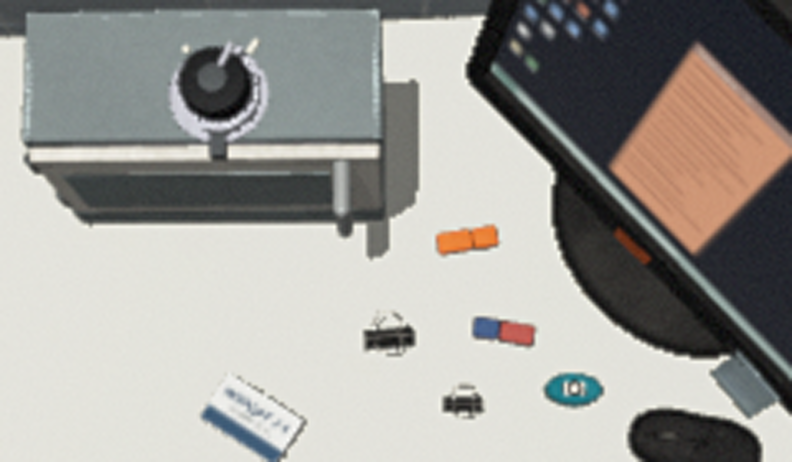

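Confirmed: the wanted eraser is the blue/red one at crop (503,331). The orange bar at (467,240) isn't meant, and neither is the red bar near the stapler. The cabinet is square to the world, with the ring near (0.62, 0.145). Next I lift and swing over.

Call:
{"method": "jog_arm", "body": {"motion": "-50 0 0 0 0 0;-50 0 0 0 0 0;-50 0 0 0 0 0;-50 0 0 0 0 0;-50 0 0 0 0 0;-30 0 0 0 0 0;0 0 0 0.11 0 0;0 0 0 0.11 0 0;0 0 0 0.11 0 0;0 0 0 0.115 0 0;0 0 0 0 0 0", "claw": 87}}

```text
time: 1.48
ee_pos: [0.2695, -0.5639, 0.5022]
tcp_rot: [2.221, 0.002, -2.221]
contact_force: [-0.3, 0.0, 0.6]
grip_width: 0.0869
```

Call:
{"method": "jog_arm", "body": {"motion": "0 -47 -12 0 0 0;0 -47 -12 0 0 0;0 -47 -12 0 0 0;0 -47 -12 0 0 0;0 -47 -12 0 0 0;0 -47 -12 0 0 0;0 -47 -12 0 0 0;0 -47 -12 0 0 0;0 -47 -12 0 0 0;0 -47 -12 0 0 0;0 -47 -12 0 0 0;0 -47 -12 0 0 0"}}

```text
time: 2.98
ee_pos: [0.413, 0.0018, 0.5026]
tcp_rot: [2.22, 0.004, -2.219]
contact_force: [1.1, -0.7, 0.0]
grip_width: 0.0871
```

Call:
{"method": "jog_arm", "body": {"motion": "0 -25 -20 0 0 0;0 -25 -20 0 0 0;0 -25 -20 0 0 0;0 -25 -20 0 0 0;0 -25 -20 0 0 0;0 -20 -20 0 0 0;0 0 -20 0 0 0;0 0 0 0 0 0"}}

```text
time: 3.98
ee_pos: [0.5537, 0.1453, 0.5012]
tcp_rot: [2.218, 0.004, -2.222]
contact_force: [-0.8, -0.0, -0.8]
grip_width: 0.0866
```

```bash
python3 - <<'E'
from h import *
st()
snap('wrist','w1.png')
E
```

```text
t 3.975 p [0.5537 0.1453 0.5012] R [[-0.002, 0.003, -1.0], [0.0, -1.0, -0.003], [-1.0, -0.0, 0.002]] w 0.08663422737357863 q [ 0.17  0.32 -0.76  0.96  0.23  1.94 -2.05]
```

View pics/w1.png

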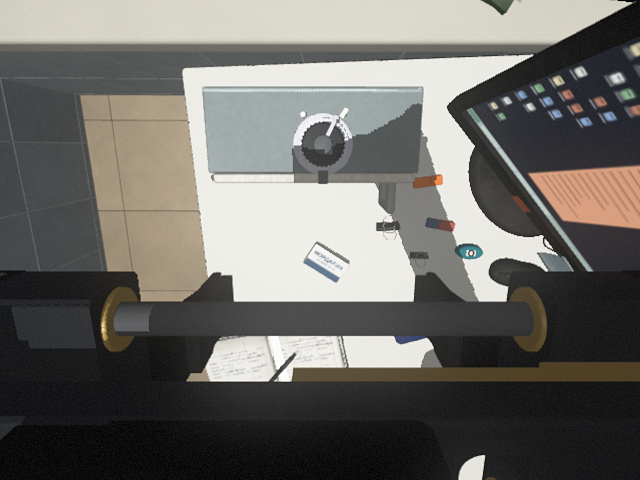

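Wrist view: ring centre near (322,143) on the roof, with the pointer tooth between the dot (303,114) and the bar (347,110). The carton, orange bar and parts are all visible. I'll measure the ring, handle, cabinet edges and pointer from depth.

```bash
cat >> h.py <<'E'
def cloud(z):
    d=z['d'];v,u=np.mgrid[0:480,0:640];X=np.stack([(u-z['cx'])/z['fx']*d,(v-z['cy'])/z['fy']*d,d],-1)
    return (X-z['t'])@z['R']
E
python3 - <<'E'
from h import *
z=load('wrist');P=cloud(z);x,y,h=P[...,0],P[...,1],P[...,2]
m=(h>.236)&(h<.262)&(x>.55)&(x<.7)&(y>.08)&(y<.22);m[230:]=0
q=P[m];print('grip',m.sum(),q.min(0),q.max(0),np.median(q,0))
c,r=cv2.minEnclosingCircle(q[(q[:,2]>.24)][:,:2].astype(np.float32));print('circ',c,r)
m=(h>.218)&(h<.228)&(x>.55)&(x<.7)&(y>.08)&(y<.22);m[230:]=0
q=P[m];c2,r=cv2.minEnclosingCircle(q[:,:2].astype(np.float32));print('flange',m.sum(),q.min(0),q.max(0),c2,r)
m=(h>.204)&(h<.216);m[230:]=0;q=P[m];print('roof',np.percentile(q,[.5,99.5],axis=0))
m=(h>.19)&(h<.203)&(x<.58)&(y<.1)&(y>0);m[230:]=0;q=P[m];print('handle',m.sum(),q.min(0),q.max(0),q.mean(0))
im=z['im'];cv2.imwrite('pics/w1c.png',cv2.resize(im[80:200,260:400],None,fx=5,fy=5,interpolation=cv2.INTER_CUBIC))
for n,u,v,zz in [('dot',303,114,.21),('bar',347,110,.21),('tooth',341,117,.221)]: print(n,px(z,None,u,v,zz))
E
```

```text
grip 1547 [0.60011182 0.12290973 0.24105794] [0.65097868 0.1715393  0.25276614] [0.62547138 0.14670177 0.24674995]
circ (0.6266897916793823, 0.1463785618543625) 0.027039892971515656
flange 459 [0.59543291 0.11704759 0.21994304] [0.65825108 0.17621129 0.22454543] (0.6270071268081665, 0.14321717619895935) 0.033372122794389725
roof [[ 0.53660976 -0.2050335   0.20420304]
 [ 0.69043336  0.28695534  0.21528867]]
handle 286 [0.5379025  0.05282919 0.19204003] [0.57963092 0.09967293 0.20299545] [0.55895905 0.06040699 0.2001339 ]
dot [0.65909299 0.17071522 0.21      ]
bar [0.6637737  0.11837814 0.21      ]
tooth [0.65504381 0.12588041 0.221     ]
```

View pics/w1c.png

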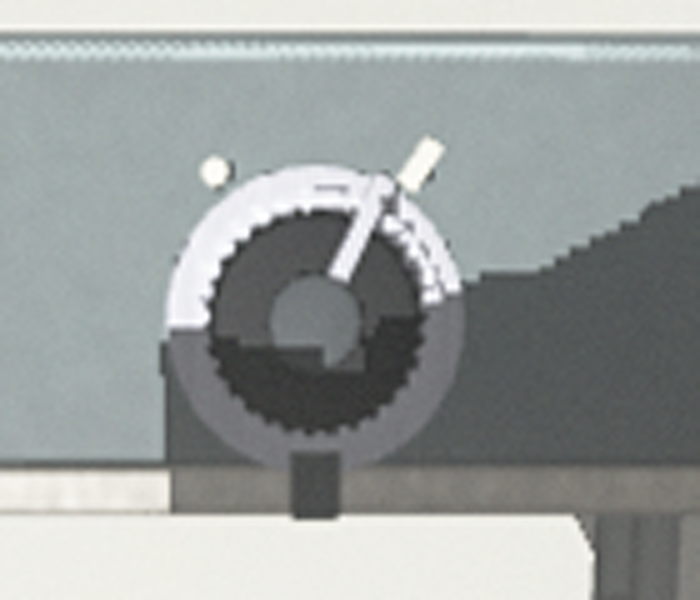

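Call:
{"method": "jog_arm", "body": {"motion": "0 0 -37 0 0 0;0 -1 -36 0 0 0;45 0 0 0 0 0;45 0 0 0 0 0;45 0 0 0 0 0;45 0 0 0 0 0;40 0 0 0 0 0;30 0 0 0 0 0;15 0 0 0 0 0;8 0 0 0 0 0;0 0 0 0 0 0"}}

```text
time: 5.4
ee_pos: [0.626, 0.1464, 0.2302]
tcp_rot: [2.222, 0.001, -2.22]
contact_force: [0.2, -0.3, 1.0]
grip_width: 0.0867
```

Call:
{"method": "jog_arm", "body": {"motion": "0 0 0 0 0 0;0 0 0 0 0 0;0 0 0 0 0 0;0 0 0 0 0 0;0 0 0 0 0 0;0 0 0 0 0 0", "claw": 40, "grip_force": 20}}

```text
time: 6.15
ee_pos: [0.6259, 0.1465, 0.2296]
tcp_rot: [2.221, 0.001, -2.221]
contact_force: [0.5, 0.2, 0.9]
grip_width: 0.0478
```

```bash
python3 -c "
from h import *
s,R=st();print(s['contact_force'],s['ft_torque'])"
```

```text
t 6.15 p [0.6259 0.1465 0.2296] R [[0.0, 0.001, -1.0], [0.0, -1.0, -0.001], [-1.0, -0.0, -0.0]] w 0.04779102800415698 q [ 0.23  0.46 -0.74  1.37  0.31  1.43 -2.07]
[0.49419137 0.24552784 0.87231865] [0.06681871 0.02669983 0.04343073]
```

Gripped at 48 mm. Next I turn counter-clockwise about 1.05 rad to the stop.

Call:
{"method": "jog_arm", "body": {"motion": "0 0 0 -0.1 0 0;0 0 0 -0.1 0 0;0 0 0 -0.1 0 0;0 0 0 -0.1 0 0;0 0 0 -0.1 0 0;0 0 0 -0.1 0 0;0 0 0 -0.1 0 0;0 0 0 -0.1 0 0;0 0 0 -0.1 0 0;0 0 0 -0.07 0 0;0 0 0 -0.04 0 0;0 0 0 0 0 0"}}

```text
time: 7.65
ee_pos: [0.6255, 0.1474, 0.2296]
tcp_rot: [1.608, 0.892, -1.608]
contact_force: [-2.8, 4.2, 0.4]
grip_width: 0.0472
```

```bash
python3 -c "
from h import *
s,R=st();print(s['contact_force'],s['ft_torque'])"
```

```text
t 7.65 p [0.6255 0.1474 0.2296] R [[-0.001, 0.848, -0.531], [0.001, -0.531, -0.848], [-1.0, -0.001, -0.001]] w 0.04718487469159827 q [ 0.33  0.52 -0.92  1.36  0.41  1.45 -1.12]
[-2.76373583  4.18780031  0.39777391] [1.0265313  0.64137281 0.04751986]
```

Call:
{"method": "jog_arm", "body": {"motion": "0 0 0 -0.04 0 0;0 0 0 -0.04 0 0;0 0 0 -0.04 0 0;0 0 0 0 0 0;0 0 0 0 0 0"}}

```text
time: 8.28
ee_pos: [0.6254, 0.1475, 0.2295]
tcp_rot: [1.527, 0.969, -1.526]
contact_force: [-2.4, 5.9, -1.3]
grip_width: 0.048
```

```bash
python3 -c "
from h import *
s,R=st();print(s['contact_force'],s['ft_torque'])"
```

```text
t 8.275 p [0.6254 0.1475 0.2295] R [[-0.001, 0.904, -0.427], [0.001, -0.427, -0.904], [-1.0, -0.001, -0.001]] w 0.0479597871779463 q [ 0.35  0.53 -0.94  1.36  0.42  1.46 -1.01]
[-2.44297859  5.89556888 -1.28037541] [ 1.31118887  0.64724172 -0.64176607]
```

The reaction moment of -0.64 N m shows the ring is at its stop. I'll release, rise and look again.

Call:
{"method": "jog_arm", "body": {"motion": "0 0 0 0 0 0;0 0 0 0 0 0;0 0 0 0 0 0;-40 0 0 0 0 0;-50 0 0 0 0 0;-50 0 0 0 0 0;-50 0 0 0 0 0;0 0 30 0.13 0 0;0 0 30 0.15 0 0;0 0 30 0.15 0 0;0 0 0 0 0 0", "claw": 87}}

```text
time: 9.65
ee_pos: [0.5768, 0.0692, 0.4203]
tcp_rot: [1.818, 0.657, -1.817]
contact_force: [-0.1, 0.5, -0.3]
grip_width: 0.0868
```

```bash
python3 - <<'E'
from h import *
st();snap('wrist','w2.png')
z=load('wrist');P=cloud(z);x,y,h=P[...,0],P[...,1],P[...,2]
m=(h>.192)&(h<.204)&(x<.556)&(x>.5)&(y<.1)&(y>0);m[260:]=0;q=P[m];print('bar',m.sum(),q.min(0),q.max(0),q.mean(0))
m=(h>.192)&(h<.207)&(x>.56)&(x<.59)&(y<.285)&(y>0.02);m[260:]=0;q=P[m];print('door top',m.sum(),np.percentile(q,[1,99],axis=0),np.polyfit(q[:,1],q[:,0],1))
m=(h>.206)&(h<.215)&(x>.55)&(y>0);m[260:]=0;q=P[m];print('roof',np.percentile(q,[.5,99.5],axis=0))
E
```

```text
t 9.65 p [0.5768 0.0692 0.4203] R [[0.001, 0.641, -0.767], [-0.002, -0.767, -0.641], [-1.0, 0.002, 0.0]] w 0.08680059103325741 q [ 0.46  0.32 -0.91  1.16  0.26  1.76 -1.24]
bar 161 [0.53804186 0.0534485  0.1927228 ] [0.55589201 0.06496119 0.20388148] [0.54744927 0.059727   0.20011869]
door top 3000 [[0.56306132 0.03500257 0.19842321]
 [0.58984079 0.28150238 0.20685783]] [0.01335727 0.58114864]
roof [[0.5813658  0.00445887 0.20614217]
 [0.86048061 0.2867398  0.21475523]]
```

View pics/w2.png

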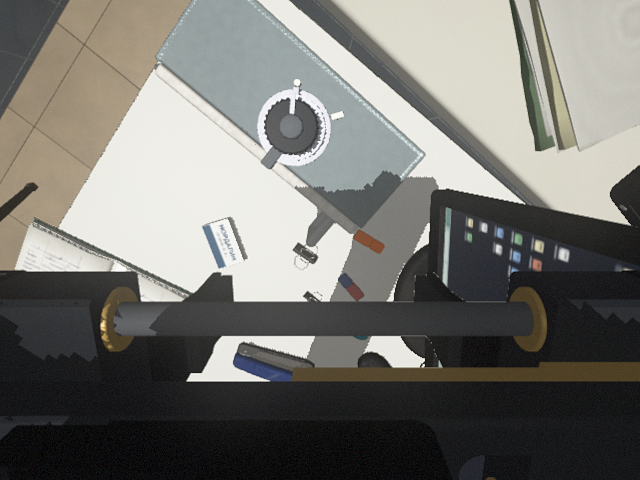

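The pointer now stands at the dot (297,85), so the ring is open. The handle axis is near (0.544, 0.0595). I'll turn to the flipped grasp and descend.

Call:
{"method": "jog_arm", "body": {"motion": "0 0 0 -0.175 0 0;0 0 0 -0.175 0 0;0 0 0 -0.175 0 0;0 0 0 -0.175 0 0;0 0 0 -0.175 0 0;0 0 0 -0.175 0 0;0 0 0 -0.175 0 0;0 0 0 -0.175 0 0;0 0 0 -0.175 0 0;0 0 0 -0.175 0 0;0 0 0 -0.175 0 0;0 0 0 -0.175 0 0"}}

```text
time: 11.2
ee_pos: [0.5776, 0.0723, 0.4194]
tcp_rot: [0.261, 1.555, -0.26]
contact_force: [-0.1, -0.6, 0.4]
grip_width: 0.0869
```

Call:
{"method": "jog_arm", "body": {"motion": "0 0 0 -0.175 0 0;0 0 0 -0.17 0 0;0 -10 -33 0 0 0;0 0 0 0 0 0;0 0 0 0 0 0"}}

```text
time: 11.82
ee_pos: [0.5448, 0.0614, 0.4196]
tcp_rot: [-0.004, 1.57, 0.004]
contact_force: [0.6, -0.2, -0.1]
grip_width: 0.0871
```

```bash
python3 -c "
from h import *
st()"
```

```text
t 11.825 p [0.5448 0.0614 0.4196] R [[0.001, -0.005, 1.0], [0.0, 1.0, 0.005], [-1.0, 0.0, 0.001]] w 0.08710005125106805 q [ 0.79  0.41 -1.4   1.24  0.42  1.8   1.09]
```

Call:
{"method": "jog_arm", "body": {"motion": "40 -2 0 0 0 0;40 0 0 0 0 0;40 0 0 0 0 0;40 0 0 0 0 0;40 0 0 0 0 0;30 0 0 0 0 0;20 0 0 0 0 0;7 0 0 0 0 0;0 0 0 0 0 0"}}

```text
time: 12.95
ee_pos: [0.5446, 0.0597, 0.1629]
tcp_rot: [-0.003, 1.57, 0.004]
contact_force: [0.1, 0.9, 0.7]
grip_width: 0.0872
```

Call:
{"method": "jog_arm", "body": {"motion": "0 0 0 0 0 0;0 0 0 0 0 0;0 0 0 0 0 0;0 0 0 0 0 0;0 0 0 0 0 0;0 0 0 0 0 0;0 0 0 0 0 0", "claw": 5, "grip_force": 15}}

```text
time: 13.82
ee_pos: [0.5442, 0.0592, 0.1625]
tcp_rot: [-0.003, 1.571, 0.003]
contact_force: [-0.2, 0.3, -0.1]
grip_width: 0.0248
```

```bash
python3 -c "
from h import *
s,R=st();print(s['contact_force'])"
```

```text
t 13.825 p [0.5442 0.0592 0.1625] R [[0.0, -0.004, 1.0], [-0.0, 1.0, 0.004], [-1.0, -0.0, 0.0]] w 0.02479444325997723 q [ 0.83  0.53 -1.3   1.7   0.52  1.32  1.  ]
[-0.23521926  0.31319829 -0.1288533 ]
```

Call:
{"method": "jog_arm", "body": {"motion": "0 0 0 0 0 0;0 0 0 0 0 0;0 0 0 0 0 0;0 0 0 0 0 0;0 2.6 -11.3 0.05 0 0;0 5.2 -22.6 0.1 0 0;0 5.2 -22.6 0.1 0 0;0 5.2 -22.6 0.1 0 0;0 0 0 0 0 0"}}

```text
time: 14.95
ee_pos: [0.4667, 0.0866, 0.1624]
tcp_rot: [0.269, 1.554, -0.275]
contact_force: [-2.9, -4.9, 0.5]
grip_width: 0.0117
```

```bash
python3 -c "
from h import *
s,R=st();print(s['contact_force'])"
```

```text
t 14.95 p [0.4667 0.0866 0.1624] R [[-0.001, 0.34, 0.941], [-0.004, 0.941, -0.34], [-1.0, -0.004, 0.0]] w 0.01168468715815224 q [ 0.96  0.3  -1.38  1.87  0.32  1.23  0.7 ]
[-2.92265795 -4.85257968  0.54297076]
```

Call:
{"method": "jog_arm", "body": {"motion": "0 5.2 -22.6 0.1 0 0;0 5.2 -22.6 0.1 0 0;0 5.2 -22.6 0.1 0 0;0 5.2 -22.6 0.1 0 0;0 5.2 -22.6 0.1 0 0;0 0 0 0 0 0"}}

```text
time: 15.7
ee_pos: [0.3845, 0.1682, 0.1623]
tcp_rot: [0.657, 1.468, -0.662]
contact_force: [-5.2, -3.2, 5.5]
grip_width: 0.0114
```

```bash
python3 -c "
from h import *
s,R=st();print(s['contact_force'])"
```

```text
t 15.7 p [0.3845 0.1682 0.1623] R [[-0.001, 0.748, 0.664], [-0.003, 0.664, -0.748], [-1.0, -0.003, 0.002]] w 0.011376620656602396 q [ 1.02 -0.12 -1.42  1.99 -0.13  1.17  0.37]
[-5.19765222 -3.17879699  5.50633304]
```

Call:
{"method": "jog_arm", "body": {"motion": "0 5.2 -22.6 0.1 0 0;0 5.2 -22.6 0.1 0 0;0 5.2 -22.6 0.1 0 0;0 5.2 -22.6 0.1 0 0;0 0 0 0 0 0"}}

```text
time: 16.32
ee_pos: [0.3539, 0.2563, 0.1624]
tcp_rot: [0.967, 1.349, -0.963]
contact_force: [3.8, 0.8, -3.7]
grip_width: 0.0114
```

```bash
python3 -c "
from h import *
s,R=st();print(s['contact_force'])"
```

```text
t 16.325 p [0.3539 0.2563 0.1624] R [[-0.0, 0.947, 0.322], [0.004, 0.322, -0.947], [-1.0, 0.001, -0.004]] w 0.011375546130898296 q [ 0.73  0.08 -1.46  1.96  0.08  1.17 -0.43]
[ 3.79448251  0.76742649 -3.74369907]
```

Call:
{"method": "jog_arm", "body": {"motion": "0 5.2 -22.6 0.1 0 0;0 5.2 -22.6 0.1 0 0;0 0 0 0 0 0"}}

```text
time: 16.7
ee_pos: [0.3525, 0.3018, 0.1625]
tcp_rot: [1.116, 1.268, -1.112]
contact_force: [4.6, -0.4, -1.4]
grip_width: 0.0116
```

```bash
python3 -c "
from h import *
s,R=st();print(s['contact_force'],s['q'][2])"
```

```text
t 16.7 p [0.3525 0.3018 0.1625] R [[0.001, 0.992, 0.128], [0.002, 0.128, -0.992], [-1.0, 0.001, -0.002]] w 0.01160428643011265 q [ 0.45  0.21 -1.35  1.9   0.22  1.2  -0.84]
[ 4.60700313 -0.38341033 -1.40034668] -1.3484028273768338
```

Call:
{"method": "jog_arm", "body": {"motion": "0 5.2 -22.6 0.1 0 0;0 5.2 -22.6 0.1 0 0;0 5.2 -22.6 0.1 0 0;0 0 0 0 0 0;0 0 0 0 0 0"}}

```text
time: 17.32
ee_pos: [0.3667, 0.3678, 0.1626]
tcp_rot: [1.337, 1.122, -1.335]
contact_force: [4.5, -1.2, -1.7]
grip_width: 0.0114
```

Call:
{"method": "jog_arm", "body": {"motion": "0 0 0 0 0 0;0 0 0 0 0 0;0 0 0 0 0 0;0 0 0 0 0 0;-30 0 0 0 0 0;-50 0 0 0 0 0;-50 0 0 0 0 0;-50 0 0 0 0 0;-50 0 0 0 0 0;0 0 0 0 0 0", "claw": 80}}

```text
time: 18.58
ee_pos: [0.3664, 0.3693, 0.3957]
tcp_rot: [1.341, 1.122, -1.332]
contact_force: [-0.3, 0.3, -1.2]
grip_width: 0.0799
```

```bash
python3 -c "
from h import *
s,R=st();snap('wrist','w3.png')"
```

```text
t 18.575 p [0.3664 0.3693 0.3957] R [[0.003, 0.985, -0.174], [0.004, -0.174, -0.985], [-1.0, 0.003, -0.004]] w 0.07987641424616157 q [ 0.18  0.23 -1.25  1.38  0.22  1.68 -1.21]
```

View pics/w3.png

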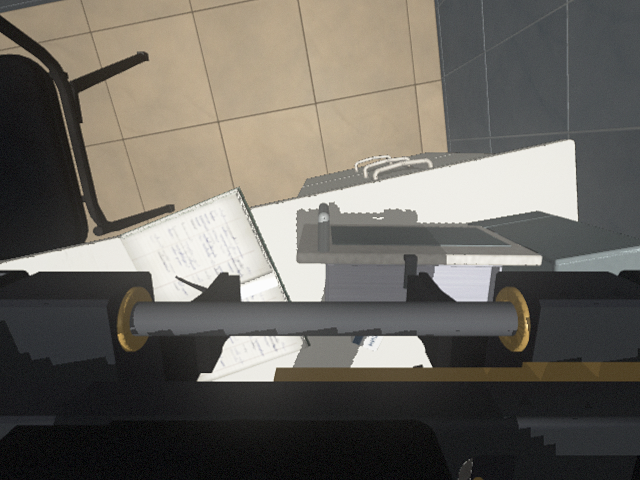

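The door is open at about 1.75 rad; the picture shows its top edge, the handle at (323,210) and the rack below. Next is a view over the parts and the rack.

Call:
{"method": "jog_arm", "body": {"motion": "-40 0 0 -0.1 0 0;-30 0 0 -0.075 0 0;0 10 50 0 0 0;0 10 50 0 0 0;0 10 50 0 0 0;0 10 50 0 0 0;0 10 50 0 0 0;0 10 50 0 0 0;0 10 50 0 0 0;0 10 40 0 0 0;0 0 0 0 0 0;0 0 0 0 0 0", "claw": 60}}

```text
time: 20.12
ee_pos: [0.4443, -0.0112, 0.4624]
tcp_rot: [1.209, 1.211, -1.208]
contact_force: [0.6, 1.1, 0.9]
grip_width: 0.0596
```

```bash
python3 -c "
from h import *
s,R=st();im,d,p=snap('wrist','w4.png');c=-p['R'].T@p['t'];print('cam in tool',R.T@(c-s['ee_pos']),R.T@p['R'].T)"
```

```text
t 20.125 p [ 0.4443 -0.0112  0.4624] R [[-0.001, 1.0, 0.001], [0.001, 0.001, -1.0], [-1.0, -0.001, -0.001]] w 0.05964398506329468 q [ 0.93 -0.06 -0.93  1.39 -0.05  1.79 -0.01]
cam in tool [-0.16379822 -0.00025046 -0.06884542] [[ 3.65047014e-04 -2.50326786e-01  9.68161333e-01]
 [ 9.99999907e-01  3.14604157e-04 -2.95708083e-04]
 [-2.30563926e-04  9.68161351e-01  2.50326878e-01]]
```

View pics/w4.png

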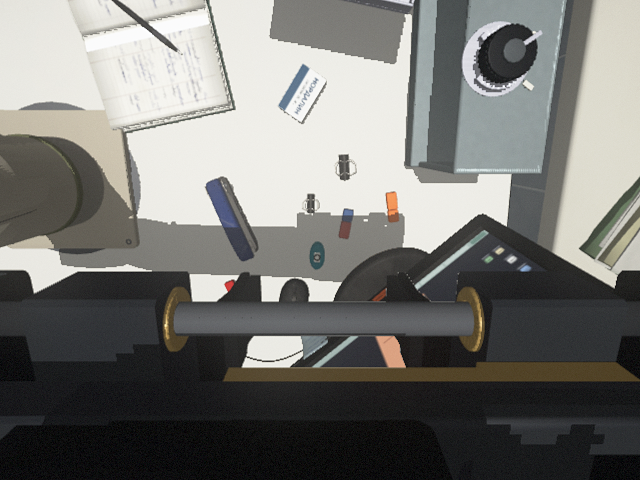

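Large clip (345,167), small clip (311,203), eraser (346,223), sharpener (317,255). I'll segment by height for the poses.

```bash
cat >> h.py <<'E'
def parts(z,box=(.33,.62,-.22,.2),lo=.006,hi=.05,vmax=268):
    P=cloud(z);x,y,h=P[...,0],P[...,1],P[...,2]
    m=((h>lo)&(h<hi)&(x>box[0])&(x<box[1])&(y>box[2])&(y<box[3])&(z['d']>0)).astype(np.uint8);m[vmax:]=0
    n,L,S,C=cv2.connectedComponentsWithStats(m)
    for i in range(1,n):
        if S[i,4]<40 or S[i,4]>6000: continue
        q=P[L==i];r=cv2.minAreaRect((q[:,:2]*1000).astype(np.float32));b=cv2.boxPoints(r)
        e=[b[1]-b[0],b[2]-b[1]];e.sort(key=np.linalg.norm)
        print('px',np.round(C[i]),'n',S[i,4],'c mm',np.round(r[0],0),'sz',np.round([np.linalg.norm(k) for k in e],0),'short-axis deg %.0f'%(np.degrees(np.arctan2(e[0][1],e[0][0]))),'top',np.round(np.percentile(q[:,2],95),3),'hsv',cv2.cvtColor(z['im'][L==i].mean(0)[None,None].astype(np.uint8),cv2.COLOR_BGR2HSV)[0,0])
E
python3 -c "
from h import *
parts(load('wrist'))"
```

```text
px [411. 107.] n 702 c mm [581. 115.] sz [  8. 170.] short-axis deg 2 top 0.049 hsv [80  9 89]
px [302.  92.] n 1502 c mm [410. 142.] sz [45. 75.] short-axis deg -33 top 0.021 hsv [104  16 206]
px [344. 166.] n 270 c mm [479.  28.] sz [34. 39.] short-axis deg -34 top 0.04 hsv [ 21  15 116]
px [392. 206.] n 324 c mm [562. -40.] sz [18. 52.] short-axis deg 8 top 0.015 hsv [ 11 147 205]
px [311. 203.] n 146 c mm [422. -34.] sz [27. 29.] short-axis deg 40 top 0.032 hsv [ 21  16 114]
px [346. 223.] n 310 c mm [483. -69.] sz [18. 52.] short-axis deg -10 top 0.014 hsv [165  36 100]
px [317. 255.] n 332 c mm [ 433. -124.] sz [25. 44.] short-axis deg -0 top 0.024 hsv [93 64 87]
px [394. 259.] n 953 c mm [ 561. -131.] sz [ 35. 118.] short-axis deg -88 top 0.019 hsv [15 16 63]
```

Call:
{"method": "jog_arm", "body": {"motion": "45 -24 23 0 0 0;45 0 0 0 0 0;45 0 0 0 0 0;45 0 0 0 0 0;45 0 0 0 0 0;45 0 0 0 0 0;45 0 0 0 0 0;45 0 0 0 0 0;40 0 0 0 0 0;30 0 0 0 0 0;20 0 0 0 0 0;0 0 0 0 0 0", "claw": 40}}

```text
time: 21.68
ee_pos: [0.4197, -0.0334, 0.0124]
tcp_rot: [1.208, 1.213, -1.208]
contact_force: [-0.1, -1.1, -0.3]
grip_width: 0.0401
```

Call:
{"method": "jog_arm", "body": {"motion": "7 0 0 0 0 0;0 0 0 0 0 0"}}

```text
time: 21.92
ee_pos: [0.421, -0.0347, 0.0065]
tcp_rot: [1.209, 1.209, -1.208]
contact_force: [-0.3, 0.7, 0.7]
grip_width: 0.04
```

Call:
{"method": "jog_arm", "body": {"motion": "0 0 0 0 0 0;0 0 0 0 0 0;0 0 0 0 0 0;0 0 0 0 0 0;0 0 0 0 0 0", "claw": 3, "grip_force": 25}}

```text
time: 22.55
ee_pos: [0.4208, -0.0346, 0.0061]
tcp_rot: [1.209, 1.21, -1.208]
contact_force: [-0.4, -0.9, 0.3]
grip_width: 0.0078
```

Call:
{"method": "jog_arm", "body": {"motion": "0 0 0 0 0 0;-20 0 0 0 0 0;-40 0 0 0 0 0;-40 0 0 0 0 0;-40 0 0 0 0 0;0 0 0 0 0 0"}}

```text
time: 23.3
ee_pos: [0.4224, -0.035, 0.1485]
tcp_rot: [1.21, 1.204, -1.206]
contact_force: [0.2, -0.1, -1.4]
grip_width: 0.0083
```

```bash
python3 -c "
from h import *
st()"
```

```text
t 23.3 p [ 0.4224 -0.035   0.1485] R [[0.005, 1.0, 0.0], [-0.002, 0.0, -1.0], [-1.0, 0.005, 0.002]] w 0.008291976761128037 q [ 1.01 -0.02 -1.    2.02 -0.02  1.13  0.01]
```

Call:
{"method": "jog_arm", "body": {"motion": "-52 7 -41 0 0 0;-52 7 -41 0 0 0;-52 7 -41 0 0 0;-52 7 -41 0 0 0;0 0 0 0.09 0 0;0 0 0 0.085 0 0;0 0 0 0 0 0"}}

```text
time: 24.18
ee_pos: [0.4467, 0.119, 0.3405]
tcp_rot: [1.336, 1.123, -1.337]
contact_force: [0.3, -0.1, -0.6]
grip_width: 0.008
```

```bash
python3 -c "
from h import *
s,R=st();im,d,p=snap('wrist','w5.png');parts(load('wrist'))"
```

```text
t 24.175 p [0.4467 0.119  0.3405] R [[-0.001, 0.985, -0.173], [0.001, -0.173, -0.985], [-1.0, -0.001, -0.001]] w 0.008016957728844934 q [ 0.91 -0.04 -1.2   1.62 -0.04  1.54 -0.46]
px [424. 182.] n 1042 c mm [580. 116.] sz [  4. 168.] short-axis deg 0 top 0.05 hsv [83 12 87]
px [294. 188.] n 1902 c mm [410. 141.] sz [45. 75.] short-axis deg -33 top 0.021 hsv [103  15 199]
px [357. 256.] n 286 c mm [479.  30.] sz [30. 37.] short-axis deg 41 top 0.04 hsv [30 13 61]
```

View pics/w5.png

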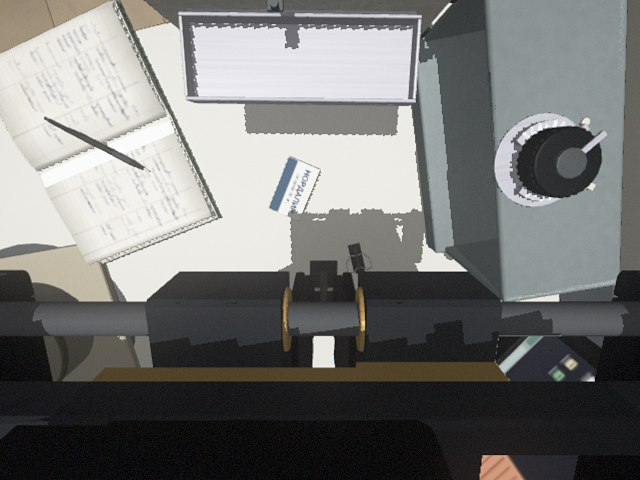

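The rack is fully visible, near rim at v≈103 and far rim at v≈13; the dark patch at (291,37) is the latch's shadow. I'll fit the rack.

```bash
python3 -c "
from h import *
z=load('wrist');P=cloud(z)
m=(P[...,2]>.140)&(P[...,2]<.161)&(z['d']>0);m[130:]=0;m[:,:170]=0;m[:,430:]=0
q=P[m];print(m.sum(),np.median(q[:,2]))
r=cv2.minAreaRect((q[:,:2]*1000).astype(np.float32));print('floor',r)
m=(P[...,2]>.163)&(P[...,2]<.178)&(z['d']>0);m[130:]=0;m[:,:170]=0;m[:,430:]=0
q=P[m];r=cv2.minAreaRect((q[:,:2]*1000).astype(np.float32));print('rim',m.sum(),r)
# rim corners by pixel at z=.17 near outer: 
for u,v in [(183,103),(415,103),(180,13),(421,13)]: print(np.round(px(z,None,u,v,.17),4))
"
```

```text
19385 0.15173419303646937
floor ((450.108642578125, 267.4395751953125), (78.10762023925781, 230.3496551513672), 79.37054443359375)
rim 4776 ((451.9022521972656, 267.0104064941406), (78.08720397949219, 214.7398223876953), 79.45419311523438)
[0.3442 0.2448 0.17  ]
[0.543  0.2099 0.17  ]
[0.3605 0.3126 0.17  ]
[0.5555 0.2783 0.17  ]
```

Call:
{"method": "jog_arm", "body": {"motion": "0 11 -36 0 0 0;0 11 -36 0 0 0;0 11 -36 0 0 0;0 11 -35 0 0 0;40 0 0 0 0 0;40 0 0 0 0 0;40 0 0 0 0 0;30 0 0 0 0 0;15 0 0 0 0 0;10 0 0 0 0 0;0 0 0 0 0 0"}}

```text
time: 25.6
ee_pos: [0.5151, 0.2525, 0.1666]
tcp_rot: [1.337, 1.122, -1.336]
contact_force: [-0.8, 0.3, -1.0]
grip_width: 0.0084
```

```bash
python3 -c "
from h import *
s,R=st();print(s['contact_force'])"
```

```text
t 25.6 p [0.5151 0.2525 0.1666] R [[0.0, 0.985, -0.173], [0.001, -0.173, -0.985], [-1.0, 0.0, -0.001]] w 0.008423301184654819 q [ 0.36  0.51 -1.17  1.63  0.48  1.32 -1.05]
[-0.7502046   0.33861314 -1.04942519]
```

Call:
{"method": "jog_arm", "body": {"motion": "5 0 0 0 0 0;3 0 0 0 0 0;0 0 0 0 0 0;0 0 0 0 0 0"}}

```text
time: 26.1
ee_pos: [0.5151, 0.2525, 0.1587]
tcp_rot: [1.337, 1.122, -1.336]
contact_force: [0.3, -0.4, -0.5]
grip_width: 0.0084
```

Call:
{"method": "jog_arm", "body": {"motion": "0 0 0 0 0 0;0 0 0 0 0 0;0 0 0 0 0 0;-10 0 0 0 0 0;-20 0 0 0 0 0;-40 0 0 0 0 0;-40 0 0 0 0 0;-40 0 0 0 0 0;-40 -11 36 0 0 0;-30 -11 36 0 0 0;-20 -11 36 0 0 0;0 -11 35 0 0 0", "claw": 24}}

```text
time: 27.6
ee_pos: [0.4488, 0.1243, 0.4016]
tcp_rot: [1.337, 1.123, -1.332]
contact_force: [-1.5, -2.0, 1.3]
grip_width: 0.0241
```

Call:
{"method": "jog_arm", "body": {"motion": "0 0 24 -0.09 0 0;0 6 24 -0.085 0 0;0 0 30 0 0 0;0 0 30 0 0 0;-10 0 20 0 0 0;0 0 0 0 0 0", "claw": 44}}

```text
time: 28.35
ee_pos: [0.4492, -0.0047, 0.4107]
tcp_rot: [1.21, 1.208, -1.207]
contact_force: [0.5, 1.0, -0.3]
grip_width: 0.0439
```

```bash
python3 -c "
from h import *
s,R=st();im,d,p=snap('wrist','w6.png');parts(load('wrist'));z=load('wrist')
cv2.imwrite('pics/w6c.png',cv2.resize(im[0:270,80:560],None,fx=1.6,fy=1.6))"
```

```text
t 28.35 p [ 0.4492 -0.0047  0.4107] R [[0.002, 1.0, 0.0], [0.0, 0.0, -1.0], [-1.0, 0.002, -0.0]] w 0.04391038184709096 q [ 1.16 -0.1  -1.12  1.5  -0.09  1.68  0.02]
px [415. 107.] n 901 c mm [580. 115.] sz [  9. 170.] short-axis deg 2 top 0.05 hsv [83 11 91]
px [296.  91.] n 1798 c mm [410. 142.] sz [46. 75.] short-axis deg -34 top 0.022 hsv [104  16 206]
px [342. 172.] n 312 c mm [479.  27.] sz [34. 41.] short-axis deg 0 top 0.04 hsv [ 21  16 112]
px [394. 215.] n 375 c mm [562. -40.] sz [18. 52.] short-axis deg 9 top 0.014 hsv [ 11 143 182]
px [344. 233.] n 360 c mm [483. -69.] sz [18. 52.] short-axis deg -10 top 0.014 hsv [176  47  93]
px [313. 261.] n 199 c mm [ 433. -113.] sz [21. 26.] short-axis deg 89 top 0.024 hsv [93 72 85]
px [405. 264.] n 321 c mm [ 579. -119.] sz [14. 81.] short-axis deg -88 top 0.017 hsv [23 17 61]
```

View pics/w6c.png

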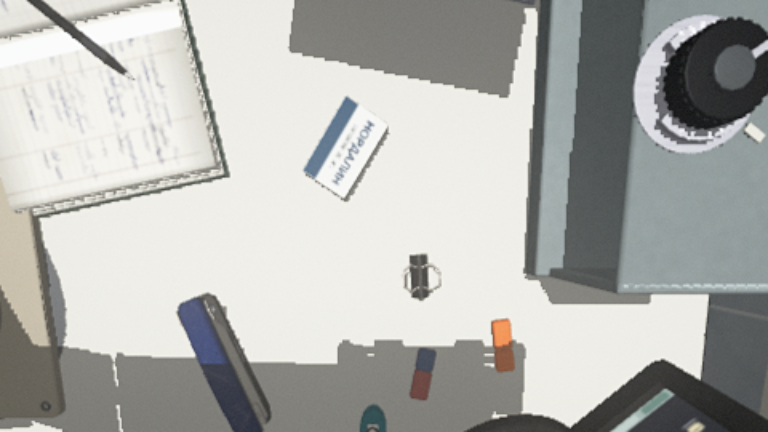

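Call:
{"method": "jog_arm", "body": {"motion": "45 29 -32 0 0 0;45 0 0 0 0 0;45 0 0 0 0 0;45 0 0 0 0 0;45 0 0 0 0 0;45 0 0 0 0 0;45 0 0 0 0 0;35 0 0 0 0 0;30 0 0 0 0 0;18 0 0 0 0 0;6 0 0 0 0 0;0 0 0 0 0 0"}}

```text
time: 29.9
ee_pos: [0.4783, 0.0284, 0.0061]
tcp_rot: [1.209, 1.21, -1.207]
contact_force: [-0.3, 0.0, 0.4]
grip_width: 0.0441
```

Call:
{"method": "jog_arm", "body": {"motion": "0 0 0 0 0 0;0 0 0 0 0 0;0 0 0 0 0 0;0 0 0 0 0 0;0 0 0 0 0 0;0 0 0 0 0 0", "claw": 3}}

```text
time: 30.65
ee_pos: [0.4779, 0.0279, 0.0055]
tcp_rot: [1.208, 1.21, -1.208]
contact_force: [-0.0, -0.5, 1.9]
grip_width: 0.0127
```

Call:
{"method": "jog_arm", "body": {"motion": "-20 0 0 0 0 0;-45 0 0 0 0 0;-45 0 0 0 0 0;-45 0 0 0 0 0;-45 0 0 0 0 0;-45 -8 -23 0 0 0;-45 -8 -23 0 0 0;-45 -8 -23 0 0 0;0 -8 -23 0.09 0 0;0 0 0 0.085 0 0;0 0 0 0 0 0"}}

```text
time: 32.02
ee_pos: [0.4455, 0.1199, 0.3404]
tcp_rot: [1.335, 1.122, -1.335]
contact_force: [0.3, -0.0, 0.1]
grip_width: 0.0123
```

```bash
python3 -c "
from h import *
s,R=st();im,d,p=snap('wrist','w7.png');parts(load('wrist'),lo=.154,hi=.2,vmax=268,box=(.36,.54,.2,.29))
cv2.imwrite('pics/w7c.png',cv2.resize(im[0:300,120:520],None,fx=1.9,fy=1.9))"
```

```text
t 32.025 p [0.4455 0.1199 0.3404] R [[0.001, 0.985, -0.172], [-0.0, -0.172, -0.985], [-1.0, 0.001, 0.0]] w 0.01232357723640943 q [ 1.12 -0.08 -1.37  1.62 -0.08  1.54 -0.42]
px [399.   4.] n 40 c mm [538. 290.] sz [1. 4.] short-axis deg 87 top 0.175 hsv [20 17 91]
px [362.  19.] n 854 c mm [505. 285.] sz [ 4. 71.] short-axis deg 79 top 0.172 hsv [115  12 124]
px [376.  59.] n 725 c mm [515. 252.] sz [27. 32.] short-axis deg -10 top 0.182 hsv [20  8 92]
px [307. 101.] n 1226 c mm [450. 229.] sz [  3. 183.] short-axis deg 79 top 0.173 hsv [120   9 169]
```

View pics/w7c.png

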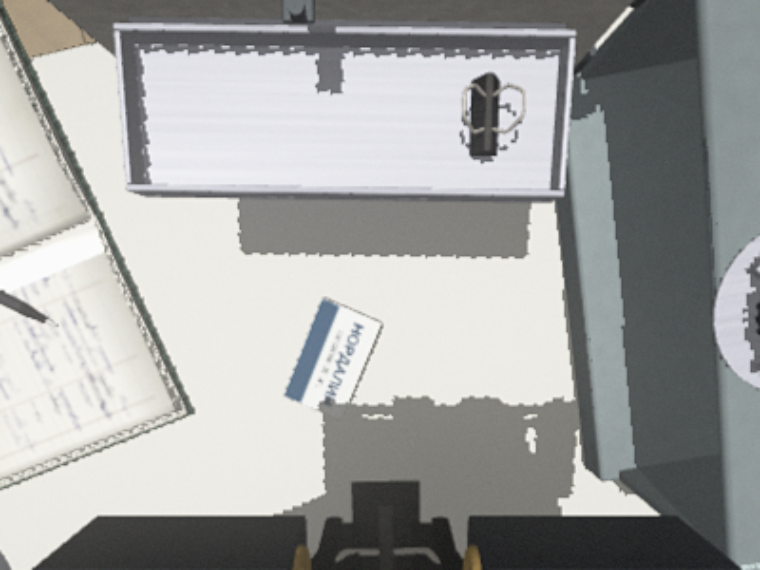

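Small clip is upright in the rack at crop (485,115). Next I place the large clip.

Call:
{"method": "jog_arm", "body": {"motion": "0 -11 -36 0 0 0;0 -11 -36 0 0 0;0 -11 -35 0 0 0;0 -10 -35 0 0 0;40 0 0 0 0 0;40 0 0 0 0 0;40 0 0 0 0 0;30 0 0 0 0 0;15 0 0 0 0 0;12 0 0 0 0 0;4 0 0 0 0 0;0 0 0 0 0 0"}}

```text
time: 33.58
ee_pos: [0.4281, 0.2673, 0.16]
tcp_rot: [1.337, 1.122, -1.335]
contact_force: [-0.9, 0.3, 0.6]
grip_width: 0.0125
```

Call:
{"method": "jog_arm", "body": {"motion": "0 0 0 0 0 0;0 0 0 0 0 0;0 0 0 0 0 0;-10 0 0 0 0 0;-20 0 0 0 0 0;-40 0 0 0 0 0;-40 0 0 0 0 0;-40 0 0 0 0 0;-40 11 36 0 0 0;-30 11 36 0 0 0;-20 11 36 0 0 0;0 10 35 0 0 0", "claw": 28}}

```text
time: 35.08
ee_pos: [0.4458, 0.1187, 0.4018]
tcp_rot: [1.337, 1.12, -1.332]
contact_force: [0.5, 0.3, -0.7]
grip_width: 0.0279
```

Call:
{"method": "jog_arm", "body": {"motion": "0 0 34 -0.09 0 0;0 6 34 -0.085 0 0;0 0 40 0 0 0;0 0 40 0 0 0;-10 0 30 0 0 0;0 0 0 0 0 0", "claw": 44}}

```text
time: 35.83
ee_pos: [0.4429, -0.0607, 0.4108]
tcp_rot: [1.211, 1.208, -1.208]
contact_force: [-0.6, 0.0, -0.6]
grip_width: 0.0438
```

```bash
python3 -c "
from h import *
s,R=st();im,d,p=snap('wrist','w8.png');z=load('wrist');parts(z)
P=cloud(z);m=(P[...,2]>.06)&(P[...,0]>.33)&(P[...,0]<.62)&(P[...,1]<.02)&(z['d']>0);m[270:]=0;q=P[m]
for a in np.arange(.34,.62,.03):
    k=q[(q[:,0]>a)&(q[:,0]<a+.03)]
    if len(k): i=k[:,1].argmax();print(round(a,2),len(k),np.round(k[i],3))
"
```

```text
t 35.825 p [ 0.4429 -0.0607  0.4108] R [[0.002, 1.0, -0.001], [0.0, -0.001, -1.0], [-1.0, 0.002, -0.0]] w 0.043770112752585896 q [ 1.17 -0.09 -1.02  1.5  -0.08  1.68  0.14]
px [422.  67.] n 998 c mm [580. 110.] sz [ 39. 175.] short-axis deg 14 top 0.049 hsv [90  9 83]
px [299.  49.] n 1996 c mm [410. 141.] sz [45. 75.] short-axis deg -33 top 0.021 hsv [104  16 202]
px [400. 180.] n 407 c mm [562. -40.] sz [18. 52.] short-axis deg 8 top 0.014 hsv [ 12 149 231]
px [349. 198.] n 386 c mm [483. -70.] sz [18. 52.] short-axis deg -10 top 0.014 hsv [173  61 159]
px [317. 234.] n 409 c mm [ 433. -126.] sz [25. 47.] short-axis deg -1 top 0.024 hsv [92 57 89]
px [391. 248.] n 2212 c mm [ 548. -152.] sz [ 56. 153.] short-axis deg -56 top 0.019 hsv [15 16 65]
px [293. 265.] n 123 c mm [ 393. -177.] sz [10. 38.] short-axis deg 90 top 0.018 hsv [20 15 50]
0.52 24 [ 0.55  -0.152  0.09 ]
0.55 415 [ 0.58  -0.125  0.093]
0.58 1073 [ 0.61  -0.099  0.091]
0.61 575 [ 0.62  -0.089  0.096]
```

Two left: eraser at (0.483, -0.070), and the sharpener at (0.433, -0.126). Next is the eraser.

Call:
{"method": "jog_arm", "body": {"motion": "45 39 9 0 0 0;45 0 0 0 0 0;45 0 0 0 0 0;45 0 0 0 0 0;45 0 0 0 0 0;45 0 0 0 0 0;45 0 0 0 0 0;40 0 0 0 0 0;30 0 0 0 0 0;15 0 0 0 0 0;6 0 0 0 0 0;0 0 0 0 0 0"}}

```text
time: 37.38
ee_pos: [0.4826, -0.0677, 0.0043]
tcp_rot: [1.209, 1.209, -1.207]
contact_force: [-0.5, -0.3, 1.2]
grip_width: 0.0443
```

Call:
{"method": "jog_arm", "body": {"motion": "0 0 0 0 0 0;0 0 0 0 0 0;0 0 0 0 0 0;0 0 0 0 0 0;0 0 0 0 0 0;0 0 0 0 0 0", "claw": 8}}

```text
time: 38.12
ee_pos: [0.4822, -0.068, 0.0037]
tcp_rot: [1.209, 1.209, -1.208]
contact_force: [-1.7, -0.4, 5.7]
grip_width: 0.0179
```

Call:
{"method": "jog_arm", "body": {"motion": "-20 0 0 0 0 0;-45 0 0 0 0 0;-45 0 0 0 0 0;-45 0 0 0 0 0;-45 0 0 0 0 0;-45 -9 -47 0 0 0;-45 -9 -47 0 0 0;-45 -9 -47 0 0 0;0 -9 -47 0.09 0 0;0 0 0 0.085 0 0;0 0 0 0 0 0"}}

```text
time: 39.5
ee_pos: [0.4465, 0.1139, 0.3323]
tcp_rot: [1.334, 1.122, -1.334]
contact_force: [-0.3, -0.5, -0.3]
grip_width: 0.0174
```

```bash
python3 -c "
from h import *
s,R=st();im,d,p=snap('wrist','w9.png');z=load('wrist');parts(z,lo=.154,hi=.2,vmax=268,box=(.36,.54,.2,.29))
P=cloud(z);m=(P[...,2]>.163)&(P[...,2]<.178)&(z['d']>0);m[130:]=0;m[:,:170]=0;m[:,430:]=0
cv2.imwrite('pics/w9c.png',cv2.resize(im[0:340,120:520],None,fx=1.7,fy=1.7))"
```

```text
t 39.5 p [0.4465 0.1139 0.3323] R [[0.001, 0.985, -0.17], [-0.001, -0.17, -0.985], [-1.0, 0.001, 0.001]] w 0.017367417693036537 q [ 1.06 -0.07 -1.32  1.64 -0.07  1.52 -0.42]
px [362.   8.] n 965 c mm [505. 285.] sz [ 4. 71.] short-axis deg 79 top 0.172 hsv [120  11 120]
px [270.  49.] n 1275 c mm [427. 267.] sz [34. 41.] short-axis deg -10 top 0.19 hsv [ 0  6 86]
px [375.  49.] n 795 c mm [515. 252.] sz [27. 33.] short-axis deg -43 top 0.182 hsv [10  8 91]
px [304.  92.] n 1413 c mm [450. 229.] sz [  3. 183.] short-axis deg 79 top 0.172 hsv [120   9 162]
```

View pics/w9c.png

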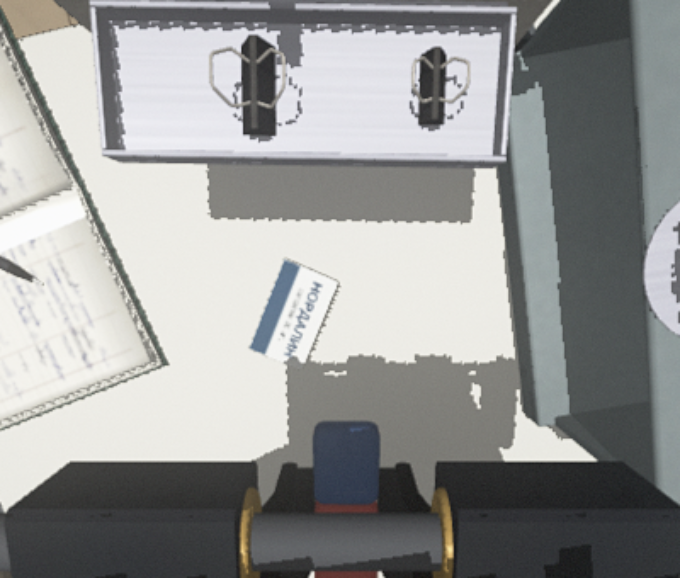

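Both clips lie well in the rack and the eraser is held square. Placing it at the free end.

Call:
{"method": "jog_arm", "body": {"motion": "0 -22 -38 0 0 0;0 -22 -38 0 0 0;0 -22 -37 0 0 0;0 -22 -37 0 0 0;40 0 0 0 0 0;40 0 0 0 0 0;40 0 0 0 0 0;30 0 0 0 0 0;15 0 0 0 0 0;7 0 0 0 0 0;3 0 0 0 0 0;0 0 0 0 0 0"}}

```text
time: 41.05
ee_pos: [0.3866, 0.2762, 0.1576]
tcp_rot: [1.337, 1.122, -1.335]
contact_force: [0.3, 0.5, -0.2]
grip_width: 0.0174
```

Call:
{"method": "jog_arm", "body": {"motion": "0 0 0 0 0 0;0 0 0 0 0 0", "claw": 22}}

```text
time: 41.3
ee_pos: [0.3864, 0.2762, 0.1574]
tcp_rot: [1.337, 1.122, -1.335]
contact_force: [-0.3, 0.0, -0.5]
grip_width: 0.0214
```

Call:
{"method": "jog_arm", "body": {"motion": "0 0 0 0 0 0;-10 0 0 0 0 0;-20 0 0 0 0 0;-40 0 0 0 0 0;-40 0 0 0 0 0;-40 0 0 0 0 0;-40 10 38 0 0 0;-30 10 38 0 0 0;-20 0 37 0 0 0;0 0 37 0 0 0;0 0 0 0 0 0"}}

```text
time: 42.68
ee_pos: [0.3796, 0.1258, 0.3952]
tcp_rot: [1.339, 1.118, -1.338]
contact_force: [0.9, 1.3, -0.2]
grip_width: 0.0219
```

```bash
python3 -c "
from h import *
s,R=st();im,d,p=snap('wrist','w10.png');z=load('wrist');parts(z,lo=.154,hi=.2,vmax=268,box=(.33,.54,.2,.31));print();parts(z)"
```

```text
t 42.675 p [0.3796 0.1258 0.3952] R [[0.002, 0.984, -0.177], [-0.001, -0.177, -0.984], [-1.0, 0.002, 0.001]] w 0.02192473959029536 q [ 0.82 -0.3  -0.95  1.63 -0.24  1.68 -0.32]
px [348.  13.] n 201 c mm [436. 309.] sz [ 2. 13.] short-axis deg 84 top 0.198 hsv [18 14 93]
px [415.  13.] n 1625 c mm [496. 298.] sz [ 2. 89.] short-axis deg 79 top 0.198 hsv [20 16 93]
px [368.  31.] n 1512 c mm [453. 295.] sz [  4. 177.] short-axis deg 79 top 0.172 hsv [115  12 127]
px [343.  92.] n 1311 c mm [449. 260.] sz [ 64. 196.] short-axis deg 79 top 0.173 hsv [120   9 167]
px [304.  67.] n 998 c mm [386. 274.] sz [18. 52.] short-axis deg -11 top 0.164 hsv [170  67 155]
px [346.  66.] n 852 c mm [428. 267.] sz [34. 42.] short-axis deg -15 top 0.189 hsv [ 0  3 86]
px [433.  65.] n 524 c mm [514. 253.] sz [28. 31.] short-axis deg -50 top 0.182 hsv [20  8 95]

px [461. 175.] n 1178 c mm [582. 115.] sz [  8. 169.] short-axis deg 0 top 0.049 hsv [83 12 88]
px [341. 180.] n 1566 c mm [410. 142.] sz [45. 75.] short-axis deg -33 top 0.021 hsv [103  15 203]
px [450. 264.] n 90 c mm [559. -20.] sz [12. 18.] short-axis deg -83 top 0.014 hsv [ 11 159 209]
```

Call:
{"method": "jog_arm", "body": {"motion": "-3 19 38 0 0 0;-3 19 38 0 0 0;-3 19 38 0 0 0;-3 19 38 0 0 0;-3 19 39 0 0 0;0 0 0 -0.13 0 0;0 0 0 -0.13 0 0;0 0 0 -0.115 0 0;0 0 0 0 0 0", "claw": 50}}

```text
time: 43.85
ee_pos: [0.4405, -0.076, 0.4096]
tcp_rot: [1.059, 1.298, -1.059]
contact_force: [-0.5, -0.6, 0.5]
grip_width: 0.0497
```

```bash
python3 -c "
from h import *
s,R=st();im,d,p=snap('wrist','w11.png');z=load('wrist');parts(z)"
```

```text
t 43.85 p [ 0.4405 -0.076   0.4096] R [[0.001, 0.98, 0.201], [-0.0, 0.201, -0.98], [-1.0, 0.001, 0.0]] w 0.04972769199687949 q [ 0.9  -0.08 -0.76  1.52 -0.05  1.68  0.34]
px [333.  35.] n 2070 c mm [409. 141.] sz [45. 75.] short-axis deg -33 top 0.021 hsv [104  16 201]
px [450.  80.] n 1153 c mm [580. 111.] sz [ 39. 175.] short-axis deg 13 top 0.049 hsv [83 12 85]
px [405. 186.] n 404 c mm [562. -40.] sz [18. 52.] short-axis deg 9 top 0.014 hsv [ 11 150 231]
px [312. 223.] n 421 c mm [ 432. -126.] sz [27. 46.] short-axis deg 11 top 0.024 hsv [ 92  63 102]
px [380. 252.] n 2254 c mm [ 543. -152.] sz [ 54. 167.] short-axis deg -70 top 0.019 hsv [18 19 67]
px [278. 258.] n 640 c mm [ 387. -191.] sz [36. 57.] short-axis deg -79 top 0.032 hsv [20 14 54]
```

Call:
{"method": "jog_arm", "body": {"motion": "45 -18 47 0 0 0;45 0 0 0 0 0;45 0 0 0 0 0;45 0 0 0 0 0;45 0 0 0 0 0;45 0 0 0 0 0;45 0 0 0 0 0;35 0 0 0 0 0;30 0 0 0 0 0;15 0 0 0 0 0;7 0 0 0 0 0;0 0 0 0 0 0", "claw": 43}}

```text
time: 45.4
ee_pos: [0.4327, -0.1234, 0.0108]
tcp_rot: [1.06, 1.297, -1.061]
contact_force: [-0.4, 0.2, 0.2]
grip_width: 0.0428
```

Call:
{"method": "jog_arm", "body": {"motion": "0 0 0 0 0 0;0 0 0 0 0 0;0 0 0 0 0 0;0 0 0 0 0 0;0 0 0 0 0 0;0 0 0 0 0 0", "claw": 15}}

```text
time: 46.15
ee_pos: [0.4327, -0.1236, 0.0109]
tcp_rot: [1.06, 1.296, -1.06]
contact_force: [-1.4, 0.3, 6.3]
grip_width: 0.0263
```

Call:
{"method": "jog_arm", "body": {"motion": "-20 0 0 0 0 0;-45 0 0 0 0 0;-45 0 0 0 0 0;-45 0 0 0 0 0;-45 0 0 0 0 0;-45 0 0 0 0 0;-45 0 0 0 0 0;-40 0 0 0 0 0;0 0 0 0 0 0"}}

```text
time: 47.28
ee_pos: [0.4335, -0.1233, 0.3429]
tcp_rot: [1.06, 1.293, -1.059]
contact_force: [0.2, 1.0, -1.3]
grip_width: 0.0261
```

```bash
python3 -c "
from h import *
s,R=st();print(s['contact_force'])"
```

```text
t 47.275 p [ 0.4335 -0.1233  0.3429] R [[0.004, 0.98, 0.199], [-0.002, 0.199, -0.98], [-1.0, 0.003, 0.003]] w 0.026119143920689532 q [ 0.97 -0.08 -0.73  1.65 -0.05  1.54  0.44]
[ 0.16634161  0.99790469 -1.34910922]
```

Call:
{"method": "jog_arm", "body": {"motion": "0 12 -39 0 0 0;0 12 -39 0 0 0;0 12 -39 0 0 0;0 12 -39 0 0 0;0 12 -39 0 0 0;0 13 -37 0 0 0;0 0 0 0.13 0 0;0 0 0 0.13 0 0;0 0 0 0.115 0 0;0 0 0 0 0 0"}}

```text
time: 48.52
ee_pos: [0.4574, 0.1185, 0.3394]
tcp_rot: [1.335, 1.123, -1.337]
contact_force: [0.4, 0.8, -0.3]
grip_width: 0.0262
```

```bash
python3 -c "
from h import *
s,R=st();im,d,p=snap('wrist','w12.png');z=load('wrist');parts(z,lo=.154,hi=.2,vmax=268,box=(.33,.54,.2,.29))
cv2.imwrite('pics/w12c.png',cv2.resize(im[0:340,120:520],None,fx=1.7,fy=1.7))"
```

```text
t 48.525 p [0.4574 0.1185 0.3394] R [[-0.001, 0.985, -0.173], [-0.0, -0.173, -0.985], [-1.0, -0.001, 0.001]] w 0.026181846903638874 q [ 0.74  0.   -1.07  1.6   0.    1.54 -0.5 ]
px [385.   5.] n 42 c mm [538. 290.] sz [1. 4.] short-axis deg 84 top 0.177 hsv [20 17 91]
px [349.  20.] n 857 c mm [505. 285.] sz [ 4. 71.] short-axis deg 80 top 0.172 hsv [120  10 124]
px [260.  59.] n 1184 c mm [428. 266.] sz [37. 41.] short-axis deg -49 top 0.19 hsv [ 0  6 88]
px [213.  67.] n 1200 c mm [385. 270.] sz [20. 44.] short-axis deg -12 top 0.164 hsv [176  82 156]
px [363.  59.] n 738 c mm [515. 252.] sz [27. 32.] short-axis deg -8 top 0.182 hsv [10  8 94]
px [255.  93.] n 1851 c mm [447. 251.] sz [ 44. 196.] short-axis deg 79 top 0.173 hsv [120  10 158]
```

View pics/w12c.png

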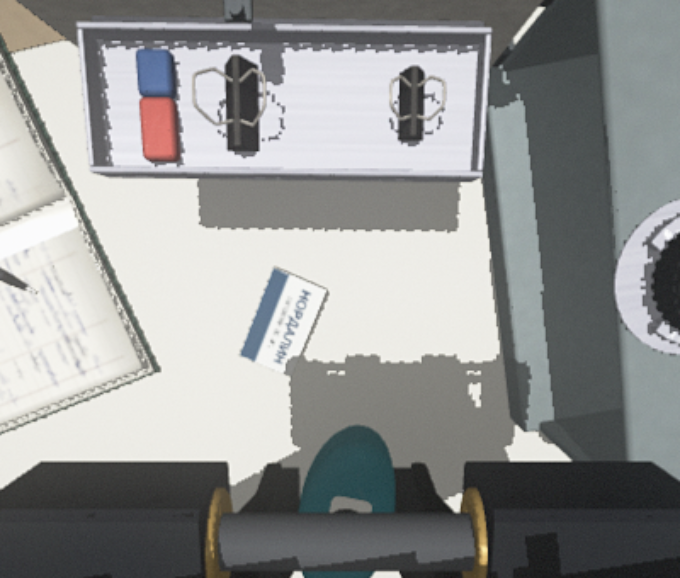

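Eraser and both clips lie separately and flat. The sharpener goes into the gap.

Call:
{"method": "jog_arm", "body": {"motion": "0 -3 -36 0 0 0;0 -3 -36 0 0 0;0 -3 -36 0 0 0;0 -2 -35 0 0 0;40 0 0 0 0 0;40 0 0 0 0 0;40 0 0 0 0 0;30 0 0 0 0 0;15 0 0 0 0 0;8 0 0 0 0 0;3 0 0 0 0 0;0 0 0 0 0 0"}}

```text
time: 50.08
ee_pos: [0.472, 0.2616, 0.1648]
tcp_rot: [1.337, 1.121, -1.336]
contact_force: [-0.2, -0.5, -0.3]
grip_width: 0.0261
```

Call:
{"method": "jog_arm", "body": {"motion": "0 0 0 0 0 0;0 0 0 0 0 0;0 0 0 0 0 0", "claw": 32}}

```text
time: 50.45
ee_pos: [0.4718, 0.2613, 0.1644]
tcp_rot: [1.336, 1.121, -1.337]
contact_force: [0.3, 0.1, 0.3]
grip_width: 0.0317
```

Call:
{"method": "jog_arm", "body": {"motion": "-10 0 0 0 0 0;-20 0 0 0 0 0;-40 0 0 0 0 0;-40 0 0 0 0 0;-40 0 0 0 0 0;-40 3 36 0 0 0;-30 3 36 0 0 0;-20 3 36 0 0 0;0 2 35 0 0 0;0 0 0 0 0 0"}}

```text
time: 51.7
ee_pos: [0.4579, 0.1163, 0.4058]
tcp_rot: [1.339, 1.116, -1.339]
contact_force: [0.5, -1.0, 0.7]
grip_width: 0.0318
```

```bash
python3 -c "
from h import *
s,R=st();im,d,p=snap('wrist','w13.png');z=load('wrist');parts(z,lo=.154,hi=.2,vmax=268,box=(.33,.54,.2,.31))
for u in []: pass
cv2.imwrite('pics/w13c.png',cv2.resize(im[0:300,120:520],None,fx=1.7,fy=1.7))"
```

```text
t 51.7 p [0.4579 0.1163 0.4058] R [[0.002, 0.984, -0.178], [-0.002, -0.178, -0.984], [-1.0, 0.002, 0.002]] w 0.03178116792599106 q [ 0.8   0.02 -1.14  1.46  0.02  1.67 -0.51]
px [326.  22.] n 1548 c mm [492. 298.] sz [ 2. 97.] short-axis deg 79 top 0.198 hsv [24 13 97]
px [288.  39.] n 1342 c mm [453. 295.] sz [  4. 177.] short-axis deg 80 top 0.172 hsv [120  10 132]
px [256.  94.] n 1380 c mm [449. 260.] sz [ 64. 197.] short-axis deg 79 top 0.173 hsv [125   9 164]
px [229.  74.] n 991 c mm [386. 274.] sz [18. 52.] short-axis deg -10 top 0.164 hsv [170  66 151]
px [311.  73.] n 1083 c mm [471. 258.] sz [27. 47.] short-axis deg -17 top 0.174 hsv [ 94 104 155]
px [269.  72.] n 824 c mm [428. 267.] sz [34. 41.] short-axis deg -11 top 0.19 hsv [15  5 93]
px [354.  72.] n 503 c mm [515. 252.] sz [27. 32.] short-axis deg -9 top 0.182 hsv [15  5 98]
```

View pics/w13c.png

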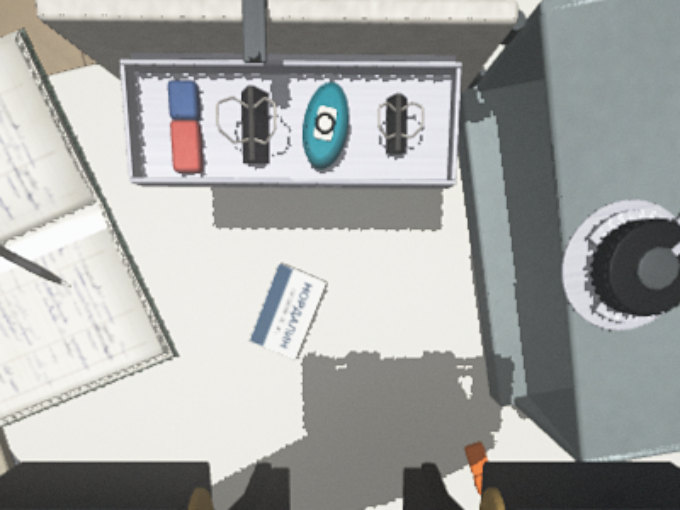

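All four parts lie separately in the rack, with nothing on the rim. Back to the handle.

Call:
{"method": "jog_arm", "body": {"motion": "0 -22 -39 0 0 0;0 -22 -39 0 0 0;0 -22 -39 0 0 0;0 -22 -39 0 0 0;0 -23 -38 0 0 0;0 -23 -38 0 0 0;0 0 0 0 0 0;0 0 0 0 0 0", "claw": 50}}

```text
time: 52.75
ee_pos: [0.3655, 0.371, 0.4046]
tcp_rot: [1.335, 1.123, -1.335]
contact_force: [0.1, -0.8, 0.0]
grip_width: 0.0504
```

```bash
python3 -c "
from h import *
s,R=st();print(R.T@(np.array([.3665,.3685,.1625])-s['ee_pos']))
snap('wrist');z=load('wrist');P=cloud(z);m=(P[...,2]>.19)&(P[...,2]<.205)&(P[...,1]>.345)&(P[...,0]<.42)&(P[...,1]<.4);m[268:]=0;q=P[m];print(len(q),q.mean(0) if len(q) else '',q.max(0),q.min(0))"
```

```text
t 52.75 p [0.3655 0.371  0.4046] R [[-0.0, 0.985, -0.172], [0.0, -0.172, -0.985], [-1.0, -0.001, -0.0]] w 0.050420560268042265 q [ 0.19  0.27 -1.32  1.35  0.26  1.72 -1.24]
[0.24209229 0.00156127 0.00232115]
331 [0.36494496 0.36083483 0.19993417] [0.37274256 0.37596672 0.20369821] [0.35704667 0.34506333 0.19015167]
```

Call:
{"method": "jog_arm", "body": {"motion": "40 1 1 0 0 0;40 0 0 0 0 0;40 0 0 0 0 0;40 0 0 0 0 0;35 0 0 0 0 0;25 0 0 0 0 0;15 0 0 0 0 0;7 0 0 0 0 0;0 0 0 0 0 0"}}

```text
time: 53.92
ee_pos: [0.3671, 0.369, 0.1626]
tcp_rot: [1.337, 1.121, -1.337]
contact_force: [0.5, 0.9, 0.1]
grip_width: 0.0503
```

Call:
{"method": "jog_arm", "body": {"motion": "0 0 0 0 0 0;0 0 0 0 0 0;0 0 0 0 0 0;0 0 0 0 0 0;0 0 0 0 0 0;0 0 0 0 0 0;0 0 0 0 0 0", "claw": 5, "grip_force": 15}}

```text
time: 54.8
ee_pos: [0.3669, 0.3691, 0.1623]
tcp_rot: [1.336, 1.121, -1.337]
contact_force: [1.1, 0.1, 1.2]
grip_width: 0.0117
```

```bash
python3 -c "
from h import *
s,R=st();print(s['contact_force'])"
```

```text
t 54.8 p [0.3669 0.3691 0.1623] R [[-0.0, 0.985, -0.174], [-0.0, -0.174, -0.985], [-1.0, 0.0, 0.0]] w 0.011694706400969514 q [ 0.16  0.39 -1.23  1.77  0.39  1.26 -1.34]
[1.10735757 0.07716478 1.16453945]
```

Call:
{"method": "jog_arm", "body": {"motion": "0 -1 6.9 -0.03 0 0;0 -2.05 13.75 -0.06 0 0;0 -2.05 13.75 -0.06 0 0;0 -2.05 13.75 -0.06 0 0;0 -2.05 13.75 -0.06 0 0;0 -2.05 13.75 -0.06 0 0;0 -2.05 13.75 -0.06 0 0;0 -2.05 13.75 -0.06 0 0;0 -1 6.9 -0.03 0 0;0 0 0 0 0 0"}}

```text
time: 56.05
ee_pos: [0.3534, 0.2592, 0.1622]
tcp_rot: [0.978, 1.339, -0.984]
contact_force: [-7.7, -0.9, 7.0]
grip_width: 0.0112
```

```bash
python3 -c "
from h import *
s,R=st();print(s['contact_force'],s['q'][2])"
```

```text
t 56.05 p [0.3534 0.2592 0.1622] R [[-0.002, 0.954, 0.301], [-0.002, 0.301, -0.954], [-1.0, -0.003, 0.001]] w 0.011208711918118569 q [ 0.69  0.1  -1.44  1.95  0.11  1.18 -0.49]
[-7.66782472 -0.88016673  6.95202269] -1.4418813380271578
```

Call:
{"method": "jog_arm", "body": {"motion": "0 -2 7 -0.03 0 0;0 -2.55 18.3 -0.08 0 0;0 -2.55 18.3 -0.08 0 0;0 -2.55 18.3 -0.08 0 0;0 -2.55 18.3 -0.08 0 0;0 -2.55 18.3 -0.08 0 0;0 -2.55 18.3 -0.08 0 0;0 -1 7 -0.03 0 0;0 0 0 0 0 0"}}

```text
time: 57.18
ee_pos: [0.4008, 0.1439, 0.1621]
tcp_rot: [0.565, 1.498, -0.571]
contact_force: [-8.4, -7.8, 11.2]
grip_width: 0.0114
```

```bash
python3 -c "
from h import *
s,R=st();print(s['contact_force'],s['q'][2])"
```

```text
t 57.175 p [0.4008 0.1439 0.1621] R [[-0.004, 0.664, 0.748], [-0.003, 0.748, -0.664], [-1.0, -0.004, -0.001]] w 0.011360263585894153 q [ 0.84 -0.02 -1.25  1.98 -0.02  1.17  0.45]
[-8.39921904 -7.80488386 11.19002826] -1.2476763508448803
```

Call:
{"method": "jog_arm", "body": {"motion": "-1 -3 7 -0.03 0 0;0 -2.55 18.3 -0.08 0 0;0 -2.55 18.3 -0.08 0 0;0 -2.55 18.3 -0.08 0 0;0 -2.55 18.3 -0.08 0 0;0 -2.55 18.3 -0.08 0 0;0 -2.55 18.3 -0.08 0 0;0 -1 7 -0.03 0 0;0 0 0 0 0 0"}}

```text
time: 58.3
ee_pos: [0.4994, 0.0705, 0.1625]
tcp_rot: [0.146, 1.568, -0.147]
contact_force: [-0.4, -4.4, -8.4]
grip_width: 0.012
```

```bash
python3 -c "
from h import *
s,R=st();print(s['contact_force'],s['q'][2]);print(R.T@(np.array([.544,.0592,.1625])-s['ee_pos']))"
```

```text
t 58.3 p [0.4994 0.0705 0.1625] R [[-0.002, 0.185, 0.983], [-0.001, 0.983, -0.185], [-1.0, -0.001, -0.002]] w 0.012008903070733736 q [ 0.8   0.31 -1.18  1.81  0.3   1.23  0.92]
[-0.3595868  -4.3667434  -8.38200333] -1.1763789695344167
[-8.52503103e-05 -2.84286446e-03  4.59397679e-02]
```

Call:
{"method": "jog_arm", "body": {"motion": "0 -2 14 -0.06 0 0;0 -1.5 14 -0.06 0 0;0 -1 12 -0.05 0 0;0 0 6 -0.01 0 0;0 0 2 0 0 0;0 0 2 0 0 0;0 0 0 0 0 0;0 0 0 0 0 0"}}

```text
time: 59.3
ee_pos: [0.5448, 0.0583, 0.1621]
tcp_rot: [0.001, 1.58, -0.012]
contact_force: [-20.1, -13.6, 4.9]
grip_width: 0.0116
```

```bash
python3 -c "
from h import *
s,R=st();print(s['contact_force'])"
```

```text
t 59.3 p [0.5448 0.0583 0.1621] R [[-0.01, 0.008, 1.0], [-0.007, 1.0, -0.008], [-1.0, -0.007, -0.01]] w 0.011596253132889707 q [ 0.73  0.44 -1.14  1.69  0.42  1.29  1.06]
[-20.08715818 -13.61778406   4.87741813]
```

Door is against its stop (20 N reaction). I'll release it and go to the ring.

Call:
{"method": "jog_arm", "body": {"motion": "0 0 0 0 0 0;0 0 0 0 0 0;0 0 0 0 0 0;-30 0 0 0 0 0;-45 0 0 0 0 0;-45 0 0 0 0 0;-45 0 0 0 0 0;-20 0 0 0 0 0;0 30 27 0 0 0;0 30 27 0 0 0;0 29 25 0 0 0;0 0 0 0 0 0", "claw": 50}}

```text
time: 60.8
ee_pos: [0.6287, 0.1539, 0.3474]
tcp_rot: [0.002, 1.572, 0.001]
contact_force: [0.6, 0.2, -0.4]
grip_width: 0.0498
```

```bash
python3 -c "
from h import *
s,R=st();print(R.T@(np.array([.6262,.147,.2296])-s['ee_pos']));snap('top','t2.png')
im=load('top')['im'];cv2.imwrite('pics/t2c.png',cv2.resize(im[130:230,180:340],None,fx=4,fy=4,interpolation=cv2.INTER_CUBIC))"
```

```text
t 60.8 p [0.6287 0.1539 0.3474] R [[-0.002, 0.001, 1.0], [0.002, 1.0, -0.001], [-1.0, 0.002, -0.002]] w 0.049789010598387695 q [ 0.36  0.56 -1.11  1.13  0.5   1.72  0.97]
[ 0.11778365 -0.00720439 -0.00229384]
```

Call:
{"method": "jog_arm", "body": {"motion": "0 -7 -2 0 0 0;0 0 0 0 0 0;0 0 0 0 0 0;40 0 0 0 0 0;35 0 0 0 0 0;25 0 0 0 0 0;12 0 0 0 0 0;6 0 0 0 0 0;0 0 0 0 0 0", "claw": 80}}

```text
time: 61.98
ee_pos: [0.6268, 0.1431, 0.2308]
tcp_rot: [0.004, 1.57, -0.004]
contact_force: [0.4, -0.4, 0.3]
grip_width: 0.08
```

Call:
{"method": "jog_arm", "body": {"motion": "0 0 0 0 0 0;0 0 0 0 0 0;0 0 0 0 0 0;0 0 0 0 0 0;0 0 0 0 0 0;0 0 0 0 0 0", "claw": 40, "grip_force": 20}}

```text
time: 62.72
ee_pos: [0.6266, 0.1461, 0.2307]
tcp_rot: [0.005, 1.569, 0.001]
contact_force: [3.4, 9.4, -3.0]
grip_width: 0.047
```

Call:
{"method": "jog_arm", "body": {"motion": "0 0 0 0.1 0 0;0 0 0 0.1 0 0;0 0 0 0.1 0 0;0 0 0 0.1 0 0;0 0 0 0.1 0 0;0 0 0 0.1 0 0;0 0 0 0.1 0 0;0 0 0 0.1 0 0;0 0 0 0.1 0 0;0 0 0 0.1 0 0;0 0 0 0.1 0 0;0 0 0 0 0 0"}}

```text
time: 64.22
ee_pos: [0.6256, 0.1446, 0.2306]
tcp_rot: [0.859, 1.396, -0.859]
contact_force: [-5.5, 3.6, 3.8]
grip_width: 0.0474
```

Call:
{"method": "jog_arm", "body": {"motion": "0 0 0 0.08 0 0;0 0 0 0 0 0;0 0 0 0 0 0"}}

```text
time: 64.6
ee_pos: [0.6255, 0.1445, 0.2306]
tcp_rot: [0.918, 1.371, -0.918]
contact_force: [-5.8, 3.7, 4.5]
grip_width: 0.0472
```

```bash
python3 -c "
from h import *
s,R=st();print(s['contact_force'],s['ft_torque'])"
```

```text
t 64.6 p [0.6255 0.1445 0.2306] R [[-0.002, 0.925, 0.38], [0.001, 0.38, -0.925], [-1.0, -0.001, -0.001]] w 0.0472063608309952 q [ 0.32  0.51 -0.88  1.36  0.38  1.45 -0.16]
[-5.79628971  3.68599966  4.53567148] [ 0.63319981  1.42346037 -0.03036199]
```

Turned about 1.18 rad without hindrance. I'll release, rise and turn the camera to look at the ring.

Call:
{"method": "jog_arm", "body": {"motion": "0 0 0 0 0 0;0 0 0 0 0 0;0 0 0 0 0 0;0 0 0 0 0 0;-40 0 0 0 0 0;-45 0 0 0 0 0;-45 0 0 0 0 0;-45 0 0 0 0 0;0 0 0 0 0 0", "claw": 85}}

```text
time: 65.72
ee_pos: [0.6272, 0.144, 0.4089]
tcp_rot: [0.924, 1.364, -0.917]
contact_force: [-0.2, 0.7, -0.7]
grip_width: 0.0849
```

Call:
{"method": "jog_arm", "body": {"motion": "-20 -20 35 0.15 0 0;-20 -20 35 0.15 0 0;0 0 0 0.18 0 0;0 0 0 0.18 0 0;0 0 0 0.18 0 0;0 0 0 0.18 0 0;0 0 0 0.18 0 0;0 0 0 0.18 0 0;0 0 0 0.18 0 0;0 0 0 0 0 0;0 0 0 0 0 0"}}

```text
time: 67.1
ee_pos: [0.61, 0.0644, 0.4448]
tcp_rot: [2.0, 0.406, -2.002]
contact_force: [-0.0, 0.1, -0.8]
grip_width: 0.0849
```

```bash
python3 - <<'E'
from h import *
st();snap('wrist','w14.png');z=load('wrist');im=z['im'];P=cloud(z);x,y,h=P[...,0],P[...,1],P[...,2]
u,v=map(int,proj(z,[.6265,.1465,.235]));print(u,v)
u0=max(0,u-75);v0=max(0,v-60);cv2.imwrite('pics/w14c.png',cv2.resize(im[v0:v0+120,u0:u0+150],None,fx=5,fy=5,interpolation=cv2.INTER_CUBIC));print(u0,v0)
m=(h>.192)&(h<.207)&(x>.56)&(x<.59)&(y<.285)&(y>0.02);m[260:]=0;q=P[m];print('door top',m.sum(),np.percentile(q,[1,99],axis=0),np.polyfit(q[:,1],q[:,0],1))
m=(h>.192)&(h<.204)&(x<.556)&(x>.5)&(y<.1)&(y>0);m[260:]=0;q=P[m];print('bar',m.sum(),q.min(0) if m.any() else '',q.mean(0))
E
```

```text
t 67.1 p [0.61   0.0644 0.4448] R [[-0.001, 0.39, -0.921], [-0.0, -0.921, -0.39], [-1.0, 0.0, 0.001]] w 0.0849008401159499 q [ 0.24  0.37 -0.64  1.01  0.22  1.83 -1.48]
255 168
180 108
door top 2280 [[0.56290333 0.03442463 0.19867381]
 [0.58961946 0.28117011 0.20685301]] [0.01364652 0.58107213]
bar 79 [0.54327831 0.05315608 0.19400171] [0.55104139 0.0598517  0.20019372]
```

View pics/w14c.png

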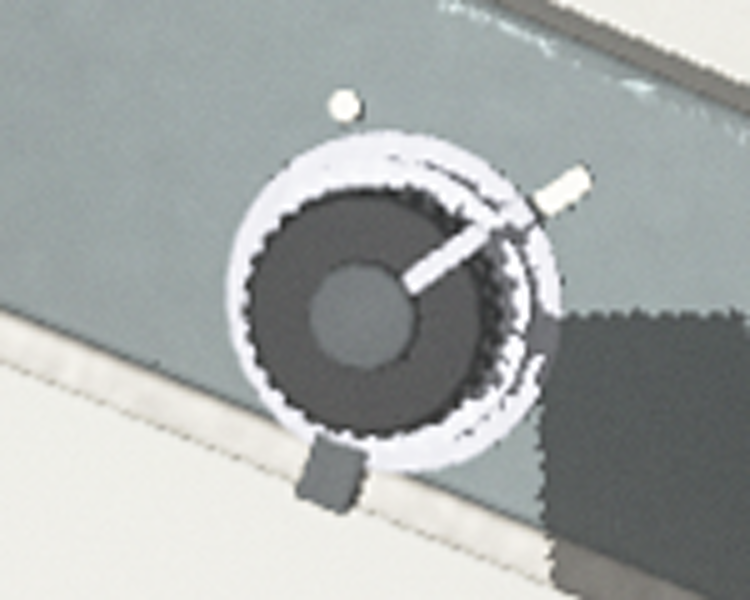

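Pointer and bar look in line; I'll compute the angle from the pixels.

```bash
python3 - <<'E'
from h import *
z=load('wrist')
def d(a,b,h):
    A,B=[px(z,None,180+p[0]/5,108+p[1]/5,h)[:2] for p in(a,b)];v=B-A;return -np.arctan2(v[1],v[0]),A,B
print('pointer',d((407,285),(487,233),.246)[0],'bar',d((540,212),(588,178),.2105)[0])
c=np.array([.6265,.1465])
for n,p,h in(('tooth',(518,212),.221),('toothtop',(485,235),.246),('bar',(564,194),.2105),('dot',(345,105),.2105)):
    v=px(z,None,180+p[0]/5,108+p[1]/5,h)[:2]-c;print(n,-np.arctan2(v[1],v[0]))
g=px(z,None,180+363/5,108+315/5,.247)[:2];print('grip centre',g)
E
```

```text
pointer 0.6152057561286087 bar 0.5758172236767409
tooth 0.5952139600782405
toothtop 0.6454405993396803
bar 0.6369589362562467
dot -0.6480964921740133
grip centre [0.624268   0.14689009]
```

```bash
python3 -c "
from h import *
print(job.sign_off())"
```

```text
the job is handed in; nothing more can be done
None
```

The job is done and handed in at about 67 s on the robot's clock, well under the 210 s limit. I turned the ring back to the open dot and opened the door to about 1.75 rad. I laid all four wanted parts in the rack (eraser, sharpener, large clip, small clip), shut the door and turned the ring to the locked bar.

**Last checks:**
- **Rack:** the picture before closing showed the four parts lying apart, none on another or on the rim. I could not see inside once the door was shut.
- **Door:** the fit of its top edge matches the first closed measurement, and it met its stop with about 20 N when I pushed it shut.
- **Ring:** the pointer measures about 0.60 to 0.65 rad right of straight back. The bar reads 0.58 to 0.64, so they agree within about 0.05 rad.
- **Left alone:** the carton kept its place, within a millimetre, in every measurement up to the last pick. The mouse was not measured as a whole, but I never went near it. I did not touch the orange and red look-alike erasers.

No check failed. The top and wrist cameras differed by about 3 mm in x, which did not matter for the grasps. I saw no part knocked aside and no grip slip.

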